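# Fit the gears and close two pinned gear drives

### The job

Finish the two open gear drives on the bench: put the brass gear on the shaft of the larger silver drive and the white nylon gear on the shaft of the smaller red drive, hub up and right down on the collar; then close each drive with the cover plate of its own colour and size, both locating holes fully down over the two dowels so that it lies flat on the pillars and corner posts. Leave the white bottle and the small navy jar standing where they are.

Things in the scene. Friction and masses are not known exactly. Their poses are not given: they have to be found in the camera images.
- drive_large: Larger gear drive, bare silver aluminium, open, fixed. Origin: bench level, on the shaft axis; x along its length, z up. In mm: plate 104 x 50, top z 17. Shaft 8 thick, collar top z 19, tapered tip z 48 to 56. At x = +-42 pillars 13 thick, shoulder z 42, then 8 thick dowels, tapered from z 47 to 3 thick at z 56. Corner posts also to z 42; the cover rests on all. Dark pinion at x = +28, top z 30.
- drive_small: Smaller gear drive, red base plate, open, fixed. Origin: bench level, on the shaft axis; x along its length, z up. In mm: plate 90 x 38, top z 17. Shaft 8 thick, collar top z 19, tapered tip z 48 to 56. At x = +-35 pillars 13 thick, shoulder z 42, then 8 thick dowels, tapered from z 47 to 3 thick at z 56. Corner posts also to z 42; the cover rests on all. Dark pinion at x = +21, top z 30.
- cover_large: Silver aluminium cover plate of the larger drive, 104 x 50 x 6 mm, 110 g, loose, lies flat. Origin: centre of underside; x along its length, z up. Two 11 mm through holes at x = +-42 mm for the dowels. In the middle a raised block, 32 mm along x, 26 across, top 20 above the underside, 14 mm through hole for the shaft: grip it across the 26 mm. Fits either way round.
- cover_small: Red cover plate of the smaller drive, 90 x 38 x 6 mm, 70 g, loose, lies flat. Origin: centre of underside; x along its length, z up. Two 11 mm through holes at x = +-35 mm for the dowels. In the middle a raised block, 32 mm along x, 26 across, top 20 above the underside, 14 mm through hole for the shaft: grip it across the 26 mm. Fits either way round.
- gear_brass: Large brass gear with five spokes, 46 mm across the teeth, rim 8 mm thick, loose, lies flat, hub up. Hub 20 mm across, its top 20 mm above the underside: grip it there from above. 11 mm bore right through. Origin: centre of the underside, z up. 100 g.
- gear_nylon: Small white nylon gear, no spokes, 32 mm across the teeth, rim 8 mm thick, loose, lies flat, hub up. Hub 17 mm across, its top 20 mm above the underside: grip it there from above. 11 mm bore right through. Origin: centre of the underside, z up. 30 g.
- solvent_bottle: Bystander: white plastic bottle with red and yellow label and white ribbed cap, 27 x 33 x 69 mm, loose, upright on the bench on the robot's right or behind the mat. Origin: centre of its underside, z up. To be left standing.
- graphite_jar: Bystander: small round navy jar with white lid, 33 mm across, 25 mm high, loose, upright. Origin: centre of its underside, z up. To be left standing.
Not all that is in view belongs to the job. Leave any green look-alike of the gear_nylon alone.

How it is judged:
By the outcome, as a careful person would: the job done as asked, in the order asked, and still so for the second after the job is handed in, with the robot touching nothing.
It also fails if it takes over 115 s, if anything falls off the work surface, if the arm or the gripper's body presses on something with over 40 N, if the wrist force passes 120 N, or if a joint passes its speed limit or range.

### The arm

A 6-joint arm with a two-finger parallel gripper is mounted at the origin on a cart in front of the work surface, level with it; the furniture and walls round the work are solid. World frame = base frame: x ahead of the robot, y to its left, z up, the work surface at z = 0. Lengths are in m, angles in rad, forces in N, time in s.
With the tool pointing down it reaches from about 0.3 to 0.875 m from the base axis. Payload 6.4 kg.
Tool frame: the origin (TCP) lies between the finger pads; the fingertips stand 11 mm ahead of it and the grasp point (between the pads) lies 8 mm behind it (ctrl.tcp_to_tips is the distance from the TCP to the fingertips, in m); x points along the fingers, z is the direction in which the jaws open and shut, and the axes are right-handed (so a half turn about x gives the same grasp; the last joint's range is limited). The gripper opens to 85 mm and grips with 20 to 120 N. Pads are 22 mm wide; open, the fingers measure 114 mm over their backs; the gripper's body (76 mm by 85 mm) begins 54 mm behind the grasp point. The pads swing forward as they close: fully open they stand 13 mm farther back than shut.
Start: joints at [1.087, 0.181, 1.607, -0, 1.354, -0.206], TCP at [0.158, 0.553, 0.242] pointing down, gripper open.
Joint ranges: [-2.99, 2.99], [-0.89, 2.07], [0.3, 2.58], [-1.14, 4.28], [0, 2.63], [-3.12, 3.12]. Speed limits (rad/s): [2.57, 2.57, 3.01, 3.14, 3.14, 3.14].

### API

Orientations are given as a unit quaternion [w, x, y, z].
In Python, from bench import ctrl, eyes, hand_in gives the robot as it stands. The module is installed in compiled form; this text tells all that it offers.
- The arm moves only by the tool step_arm, never from a script. Its arguments are lists of equal length, an entry for each row: "xyz": the shift along the world's x, y, z in mm, a list of three; "spin": the turn about the world's z in rad; "fingers": the opening in per cent of the stroke, from 0 (shut) to 100 (fully open). A call has 1 to 10 rows; each row is the pose to reach, as a shift and turn from the pose commanded when the call began; what a row does not reach only later rows make up. A row lasts 1/10 s, in which the tool goes at most 50 mm and 8.59 degrees, less where a joint would pass 70% of its speed; a pose out of reach is approached as far as the arm can. A call with a gripper value outside its range is refused whole. The fingers move at their own pace and stop on an object; the grip force is fixed at half the most. Time passes only in rows, so rows that repeat a pose let the fingers close. It gives the time, the measured TCP pose, the force and the opening at its end, in the units of the state.
- ctrl.get_obs(): the state, without advancing time (a new reading comes with each control period).
- eyes.camera(name): name is "side" or "top"; returns the picture (420x560x3 uint8, red, green, blue); there is no depth.
- eyes.camera_model(name): a dict with "vertical_fov" (degrees; the focal length in pixels is half the picture's height over the tangent of half this angle, whatever the lens; pixels are square), "cx", "cy" (the principal point, pixels), "pose" (4x4, takes a point from camera to world coordinates). Camera axes: x right, y up, looking along -z (the intrinsics and any distortion apply to the point x, -y, -z); pixel columns grow to the right and rows downward; lengths in m; the calibration is good to about 2 mm. A picture is of the moment at which its call begins. camera_model takes no time and is no camera call.
- hand_in(): hands the job in, once; it reports no verdict.
The state is a dict: "time_s": time; "q": joint angles; "dq": joint speeds; "joint_efforts": joint torques, N m; "eef_pos": TCP position; "eef_rot": TCP orientation; "wrist_force": force on the tool from outside, world axes, zero at the start; "torque": the same for the moment, N m; "opening": opening from 0.0 (shut) to 1.0 (fully open).
Only numpy, scipy, OpenCV 4.12 (cv2) and the standard library are available. Lean on these libraries where they do the work, as an engineer would, in place of code of your own. Each camera call takes 0.05 s, during which the arm holds its last target.

## Working session

There is one attempt and no reset: what is moved stays moved. The work goes in short steps, Python scripts to look and compute and a tool call to move; the robot and the scene stay as the last step left them, time stands still between calls to the robot, and variables do not carry over. Pictures are saved under pics/ and viewed, and the job is handed in when it is done.

Besides the shell and the picture viewer there is one more tool, called as a command line: name --pt "numbers of a row" for each row, then --argument value for the rest. step_arm: Moves the arm, as the interface text tells. Its arguments: {"type":"object","properties":{"xyz":{"type":"array"},"spin":{"type":"array"},"fingers":{"type":"array"}},"required":["xyz","spin","fingers"]}

```bash
mkdir -p pics; python3 - <<'E'
from bench import ctrl, eyes
import cv2
o=ctrl.get_obs()
for k,v in o.items(): print(k,v)
print(ctrl.tcp_to_tips)
for n in ("top","side"):
    m=eyes.camera_model(n); print(n,m)
    im=eyes.camera(n); cv2.imwrite(f"pics/{n}0.png",im[:,:,::-1])
E
```

```text
time_s 0.0
q [ 1.08670204e+00  1.81544427e-01  1.60798456e+00  2.77230067e-05
  1.35380246e+00 -2.06285721e-01]
dq [-0.00105356  0.00134719 -0.0013637   0.00157918 -0.00048581 -0.00115803]
joint_efforts [ 1.02341608e-03 -4.44872940e+01 -3.51340914e+01  3.44949285e-05
  9.02920176e-03  1.37134199e-05]
eef_pos [0.15741227 0.55249167 0.24139357]
eef_rot [ 0.56385401 -0.42620659  0.56497446  0.42569997]
wrist_force [0.72650599 0.61158832 0.16903055]
torque [-0.0182357   0.01074161  0.01742949]
opening 1.0039224550914387
0.011
top {'vertical_fov': 52.83612849537325, 'cx': 277.65605787308624, 'cy': 211.82295365385082, 'pose': array([[-1.89139768e-02,  9.83642571e-01, -1.79135572e-01,
         2.95816052e-01],
       [-9.99820869e-01, -1.87336097e-02,  2.69858584e-03,
         3.03054576e-02],
       [-7.01411969e-04,  1.79154525e-01,  9.83820697e-01,
         1.15514056e+00],
       [ 0.00000000e+00,  0.00000000e+00,  0.00000000e+00,
         1.00000000e+00]])}
side {'vertical_fov': 52.86258181785586, 'cx': 279.52489748541655, 'cy': 207.85765825092378, 'pose': array([[ 0.9717492 ,  0.0704842 , -0.22524536,  0.25403631],
       [-0.23516085,  0.37031605, -0.89864643, -0.9441927 ],
       [ 0.0200716 ,  0.92622783,  0.37642945,  0.46020344],
       [ 0.        ,  0.        ,  0.        ,  1.        ]])}
```

View pics/top0.png

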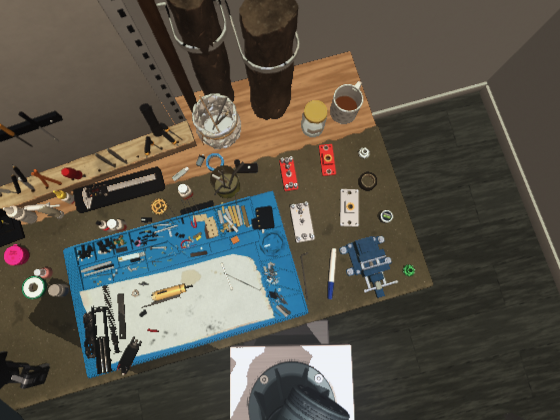

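View pics/side0.png

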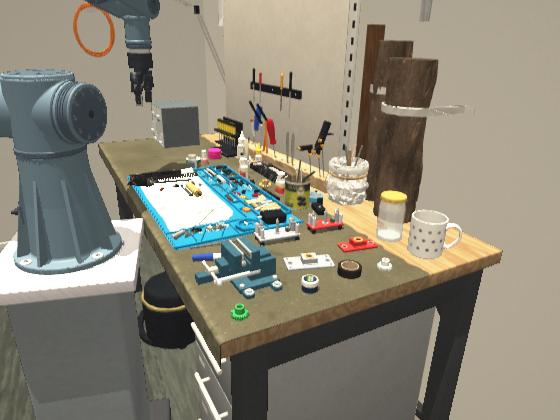

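```bash
python3 - <<'E'
import cv2
a=cv2.imread("pics/top0.png"); b=cv2.imread("pics/side0.png")
cv2.imwrite("pics/c1.png",cv2.resize(a[135:285,270:430],None,fx=5,fy=4*1.0,interpolation=cv2.INTER_CUBIC) if 0 else cv2.resize(a[135:285,265:425],None,fx=4,fy=4,interpolation=cv2.INTER_CUBIC))
cv2.imwrite("pics/c2.png",cv2.resize(b[180:330,220:420],None,fx=4,fy=4,interpolation=cv2.INTER_CUBIC))
cv2.imwrite("pics/c3.png",cv2.resize(a[140:240,140:300],None,fx=5,fy=5,interpolation=cv2.INTER_CUBIC))
E
```

```text
(no output)
```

View pics/c1.png

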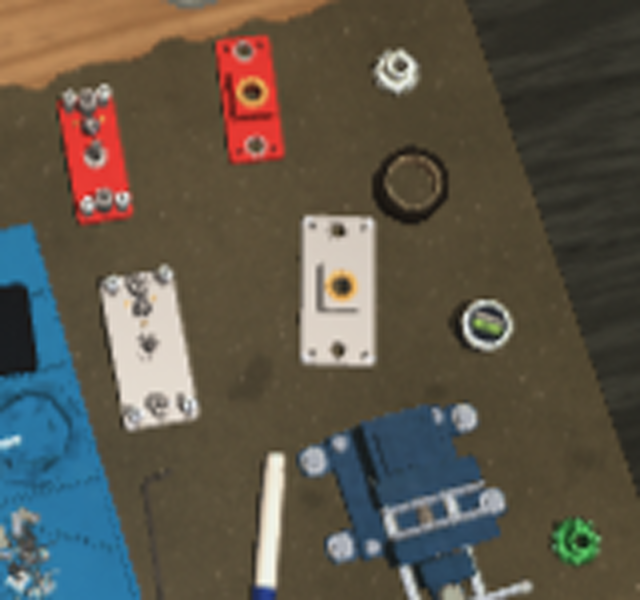

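View pics/c2.png

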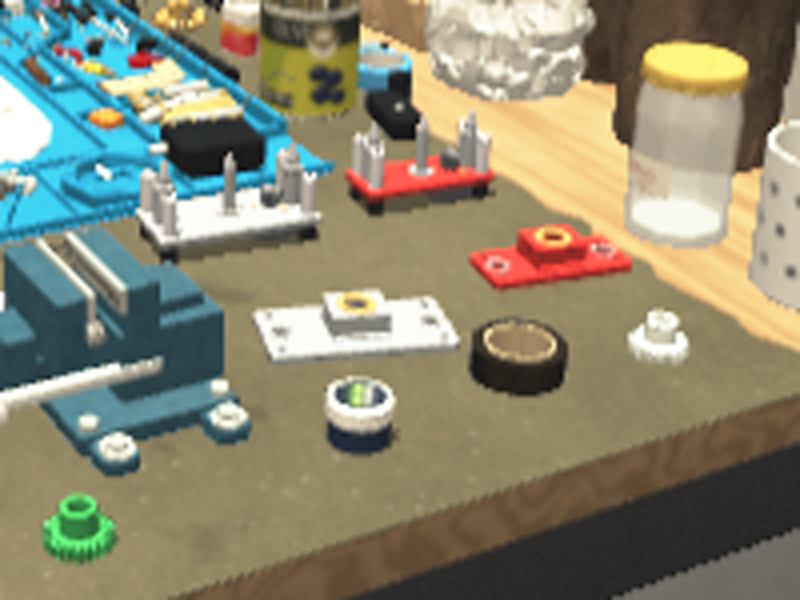

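View pics/c3.png

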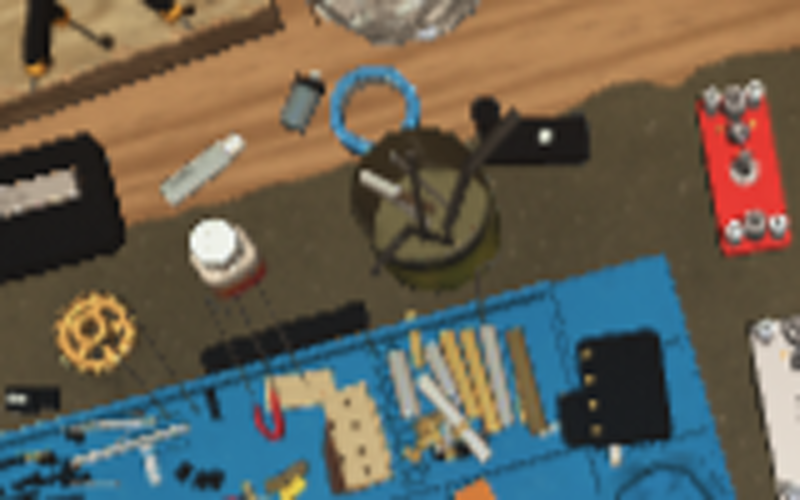

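```bash
cat > h.py <<'E'
import numpy as np, cv2, pickle, os
def models():
    if not os.path.exists('cm.pkl'):
        from bench import eyes
        pickle.dump({n:eyes.camera_model(n) for n in('top','side')},open('cm.pkl','wb'))
    return pickle.load(open('cm.pkl','rb'))
M=models()
def ray(n,u,v):
    m=M[n]; f=210/np.tan(np.radians(m['vertical_fov']/2))
    d=np.array([(u-m['cx'])/f,-(v-m['cy'])/f,-1]); P=m['pose']
    return P[:3,3],P[:3,:3]@d
def plane(n,u,v,z):
    o,d=ray(n,u,v); return o+d*(z-o[2])/d[2]
def proj(n,p):
    m=M[n]; f=210/np.tan(np.radians(m['vertical_fov']/2)); P=m['pose']
    c=P[:3,:3].T@(np.asarray(p,float)-P[:3,3]); return np.array([m['cx']+f*c[0]/-c[2], m['cy']-f*c[1]/-c[2]])
def tri(u1,u2):
    o1,d1=ray('top',*u1);o2,d2=ray('side',*u2)
    A=np.stack([d1,-d2],1); t=np.linalg.lstsq(A,o2-o1,rcond=None)[0]
    a,b=o1+t[0]*d1,o2+t[1]*d2; return (a+b)/2,np.linalg.norm(a-b)
def snap(tag):
    from bench import eyes
    for n in('top','side'): cv2.imwrite(f'pics/{n}{tag}.png',eyes.camera(n)[:,:,::-1])
def crop(src,x0,y0,w,h,k,out):
    a=cv2.imread(f'pics/{src}.png')[y0:y0+h,x0:x0+w]; a=cv2.resize(a,None,fx=k,fy=k,interpolation=cv2.INTER_CUBIC)
    for i in range(0,w,10):
        cv2.line(a,(i*k+k//2,0),(i*k+k//2,6),(0,255,255),1); cv2.putText(a,str(x0+i),(i*k,18),0,.4,(0,255,255),1)
    for i in range(0,h,10):
        cv2.line(a,(0,i*k+k//2),(6,i*k+k//2),(0,255,255),1); cv2.putText(a,str(y0+i),(8,i*k+k//2+4),0,.4,(0,255,255),1)
    cv2.imwrite(f'pics/{out}.png',a)
E
python3 - <<'E'
from h import *
crop('top0',280,150,40,95,6,'d1')
crop('top0',280,150,50,40,14,'d2')
crop('top0',285,195,50,50,12,'d3')
crop('side0',250,195,100,60,8,'d4')
E
```

```text
(no output)
```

View pics/d2.png

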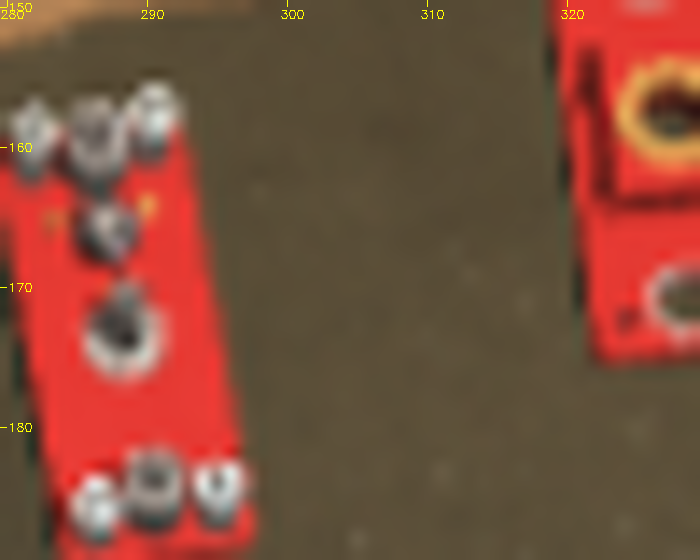

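View pics/d3.png

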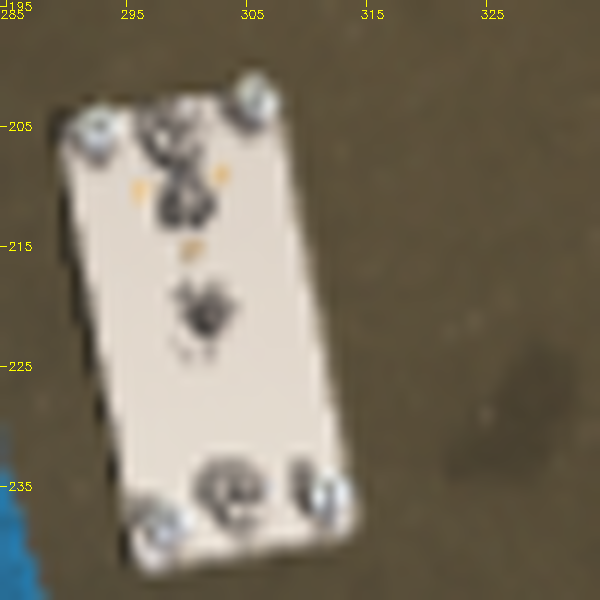

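View pics/d4.png

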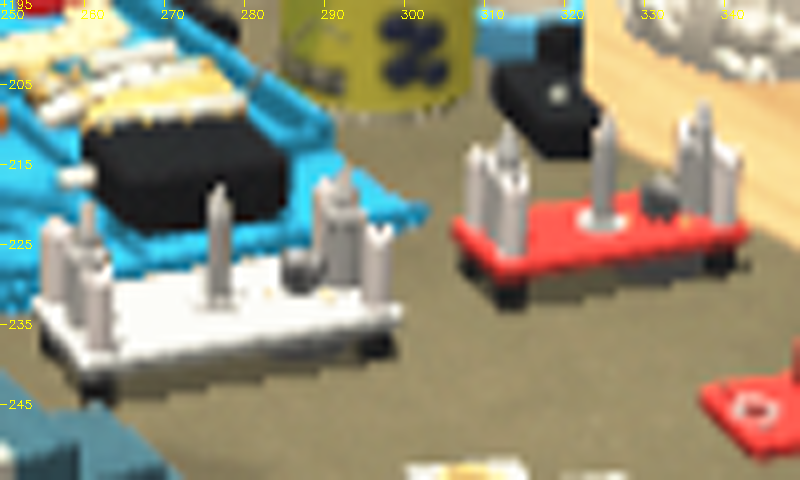

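```bash
python3 - <<'E'
from h import *
np.set_printoptions(precision=4,suppress=True)
print('nadir',proj('top',[.2958,.0303,0]))
for nm,t in dict(L=[(260.5,219.9),(276.9,217.8),(292.6,215.8)],S=[(313.1,210.1),(325.4,208.6),(337.3,207.3)]).items():
    p=np.array([plane('side',*q,.056) for q in t]); print(nm,p); print(np.linalg.norm(p[2]-p[0]),np.degrees(np.arctan2(*(p[2]-p[0])[1::-1])),(p[0]+p[2])/2)
    for q in p: print(' top proj',proj('top',q))
# plate rectangles top view
a=cv2.imread('pics/top0.png'); hsv=cv2.cvtColor(a,cv2.COLOR_BGR2HSV)
red=((hsv[...,0]<8)|(hsv[...,0]>172))&(hsv[...,1]>150)&(hsv[...,2]>120)
wh=(hsv[...,1]<60)&(hsv[...,2]>150)
for nm,m,(x0,y0,x1,y1) in [('red',red,(270,140,350,195)),('white',wh,(280,180,365,250))]:
    k=np.zeros(m.shape,np.uint8); k[y0:y1,x0:x1]=m[y0:y1,x0:x1]*255
    k=cv2.morphologyEx(k,cv2.MORPH_CLOSE,np.ones((5,5)))
    cs,_=cv2.findContours(k,0,1)
    for c in cs:
        if cv2.contourArea(c)<150: continue
        r=cv2.minAreaRect(c); print(nm,r,cv2.contourArea(c))
        for z in(.006,.017):
            w=np.array([plane('top',*q,z)[:2] for q in cv2.boxPoints(r)]); print(z,w.mean(0),np.linalg.norm(w[1]-w[0]),np.linalg.norm(w[2]-w[1]),np.degrees(np.arctan2(*(w[1]-w[0])[::-1])),np.degrees(np.arctan2(*(w[2]-w[1])[::-1])))
E
```

```text
nadir [277.9596 288.8044]
L [[ 0.4337 -0.0445  0.056 ]
 [ 0.4748 -0.0397  0.056 ]
 [ 0.5151 -0.0351  0.056 ]]
0.08194528103589915 6.5758298966472175 [ 0.4744 -0.0398  0.056 ]
 top proj [305.5211 234.6986]
 top proj [303.2347 219.2504]
 top proj [301.04   204.2683]
S [[ 0.5756 -0.0097  0.056 ]
 [ 0.6096 -0.006   0.056 ]
 [ 0.6428 -0.0033  0.056 ]]
0.06750570463762007 5.382523450241235 [ 0.6092 -0.0065  0.056 ]
 top proj [290.8959 182.3008]
 top proj [289.2188 170.0554]
 top proj [287.9467 158.2195]
red ((288.47296142578125, 174.83782958984375), (30.4138126373291, 14.138312339782715), 80.53767395019531) 357.0
0.006 [ 0.6103 -0.0052] 0.04002718701328478 0.08812628418745622 -81.2706637511653 -172.34429259649463
0.017 [ 0.6073 -0.0048] 0.039644031919757565 0.0872827066797777 -81.2706637511653 -172.34429259649463
red ((326.95635986328125, 159.17250061035156), (31.653207778930664, 13.877188682556152), 82.40535736083984) 395.0
0.006 [ 0.654 -0.115] 0.039642931914554286 0.09283481845253108 -83.16966178959207 -175.12780973399987
0.017 [ 0.6506 -0.1136] 0.039263455053480466 0.09194616910690119 -83.16966178959194 -175.1278097339998
white ((301.7943115234375, 221.56982421875), (38.88488006591797, 18.305994033813477), 79.3803482055664) 645.0
0.006 [ 0.477  -0.0387] 0.05090124783873327 0.1081543409531658 -80.27600444047546 -171.37723468625342
0.017 [ 0.4752 -0.038 ] 0.05041400219816828 0.10711904745103859 -80.27600444047559 -171.37723468625342
white ((349.0, 207.0), (36.0, 18.0), 90.0) 624.5
0.006 [ 0.5153 -0.1706] 0.050219844950487764 0.1015843888389273 -91.09333824250716 176.96622437982833
0.017 [ 0.5132 -0.1687] 0.04973912195132874 0.10061198535742438 -91.09333824250726 176.9662243798283
```

```bash
python3 - <<'E'
from h import *
from bench import ctrl
from scipy.spatial.transform import Rotation as R
o=ctrl.get_obs(); q=o['eef_rot']; Rm=R.from_quat([q[1],q[2],q[3],q[0]]).as_matrix(); print(Rm.round(3)); print('jaw yaw',np.degrees(np.arctan2(Rm[1,2],Rm[0,2])))
crop('top0',145,180,60,45,13,'e1')
crop('top0',315,140,60,90,6,'e2')
crop('side0',275,235,130,60,6,'e3')
crop('side0',220,150,100,50,8,'e4')
E
```

```text
[[-0.001 -0.962  0.274]
 [-0.001  0.274  0.962]
 [-1.     0.    -0.002]]
jaw yaw 74.08278477428038
```

View pics/e1.png

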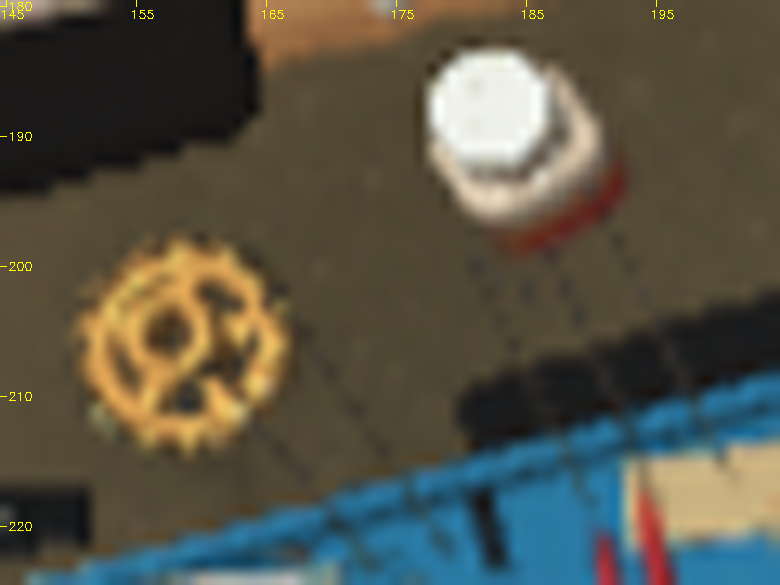

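View pics/e2.png

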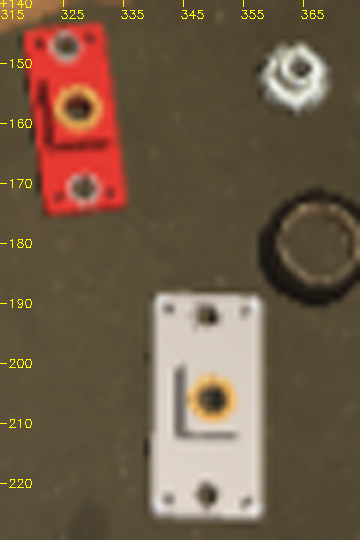

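View pics/e3.png

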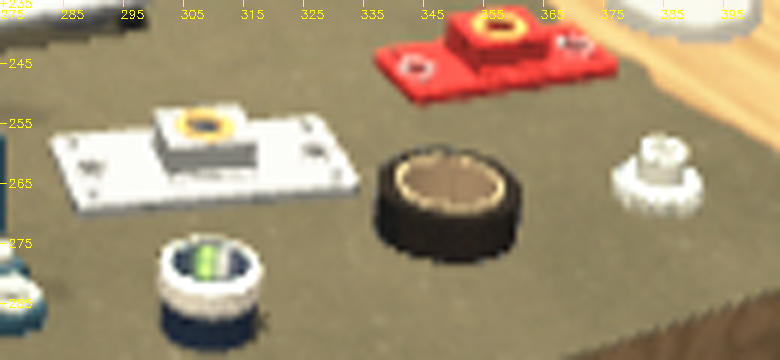

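View pics/e4.png

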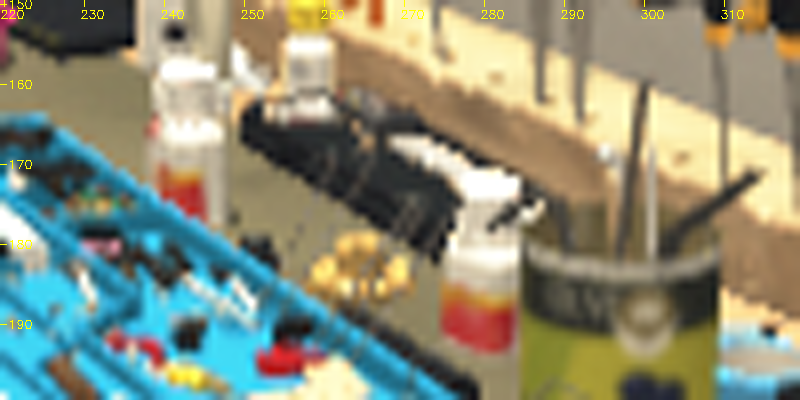

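```bash
python3 - <<'E'
from h import *
np.set_printoptions(precision=4,suppress=True)
def P(l,u,v,z): print(l,plane('top',u,v,z)[:2])
P('brass rim',158.7,206,.006);P('brass hub',157.6,204.9,.02)
P('bottle base',188,194,0);P('bottle cap',182,188,.069)
P('nyl hub',364.5,150.8,.02);P('nyl rim',363.5,152.2,.006); print(plane('side',385.3,258.7,.02))
for l,a,b,c in[('L',(348.8,192),(349,221.8),(349.8,206)),('S',(325.5,147.2),(328.5,170.7),(327.5,157.3))]:
    A=plane('top',*a,.006);B=plane('top',*b,.006);C=plane('top',*c,.02); print(l,(A+B)/2,C,np.linalg.norm(A-B),np.degrees(np.arctan2(*(A-B)[1::-1])))
for l,a,b,c in[('L',(290.0,262.0),(327.3,259.3),(308.8,255.3)),('S',(343.7,245.8),(370.2,241.8),(358.2,238.7))]:
    A=plane('side',*a,.006);B=plane('side',*b,.006);C=plane('side',*c,.02); print(l,(A+B)/2,C,np.linalg.norm(A-B),np.degrees(np.arctan2(*(A-B)[1::-1])))
P('L shaft tip',301.7,218.7,.056);P('S shaft tip',288.5,171,.056)
P('Ld1',298.3,204.5,.056);P('Ld2',303.4,235,.056)
P('S dowels',286.2,158,.056);P('S d2',290.4,183,.056)
E
```

```text
brass rim [0.5277 0.3564]
brass hub [0.528  0.3555]
bottle base [0.5616 0.2771]
bottle cap [0.5623 0.2785]
nyl hub [ 0.6717 -0.2195]
nyl rim [ 0.6722 -0.2195]
[ 0.6734 -0.2193  0.02  ]
L [ 0.5154 -0.1703  0.006 ] [ 0.5149 -0.1705  0.02  ] 0.08407108304898546 -2.4358841289460047
S [ 0.6545 -0.1152  0.006 ] [ 0.6547 -0.115   0.02  ] 0.06947133113486194 4.72945511736958
L [ 0.5167 -0.1704  0.006 ] [ 0.5156 -0.1716  0.02  ] 0.08407723227907134 176.66067766399289
S [ 0.6541 -0.1153  0.006 ] [ 0.655  -0.1166  0.02  ] 0.07122449831388762 -174.27959650280616
L shaft tip [ 0.4763 -0.0357]
S shaft tip [ 0.607 -0.004]
Ld1 [ 0.5146 -0.0278]
Ld2 [ 0.433  -0.0389]
S dowels [0.6435 0.0014]
S d2 [ 0.5737 -0.0083]
```

step_arm --pt "370 -196 -60" --pt "370 -196 -60" --pt "370 -196 -60" --pt "370 -196 -60" --pt "370 -196 -60" --pt "370 -196 -60" --pt "370 -196 -60" --pt "370 -196 -60" --pt "370 -196 -100" --pt "370 -196 -140" --spin '[0.43,0.43,0.43,0.43,0.43,0.43,0.43,0.43,0.43,0.43]' --fingers '[50,50,50,50,50,50,50,50,50,50]'

```text
time_s: 1.1
eef_pos: [0.5329, 0.355, 0.103]
eef_rot: [-0.463, 0.537, -0.46, -0.534]
wrist_force: [-0.1, 0.5, -0.3]
opening: 0.497
```

```bash
python3 - <<'E'
from h import *
from bench import ctrl
snap('1'); o=ctrl.get_obs(); print(o['eef_pos'],o['q'])
crop('top1',130,150,110,90,7,'f1'); crop('side1',210,100,110,100,6,'f2')
print(proj('top',o['eef_pos']-[0,0,.011]),proj('side',o['eef_pos']-[0,0,.011]))
E
```

```text
[0.52373157 0.35347039 0.09439594] [ 4.06186499e-01  4.72469330e-01  1.54961998e+00 -7.54443214e-05
  1.13360914e+00 -1.31420184e+00]
[151.47801089 201.73173343] [263.89267945 161.39140948]
```

View pics/f1.png

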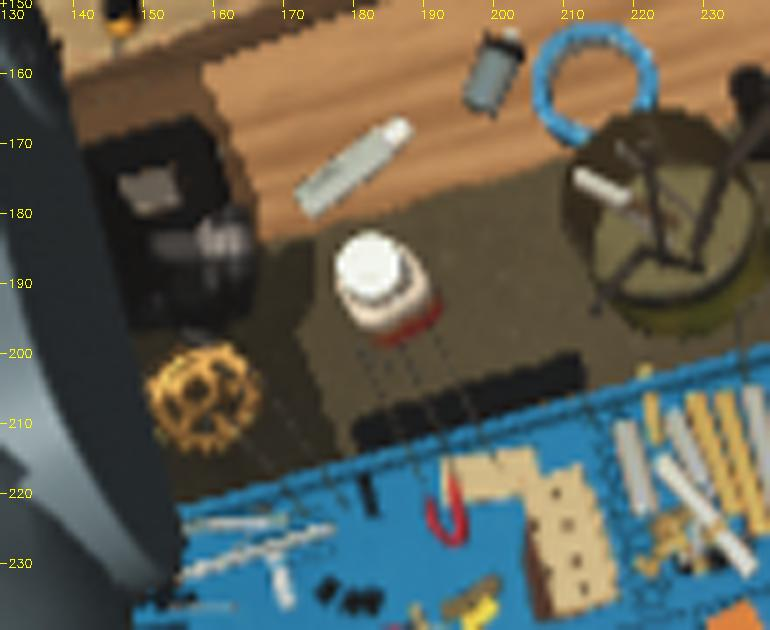

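View pics/f2.png

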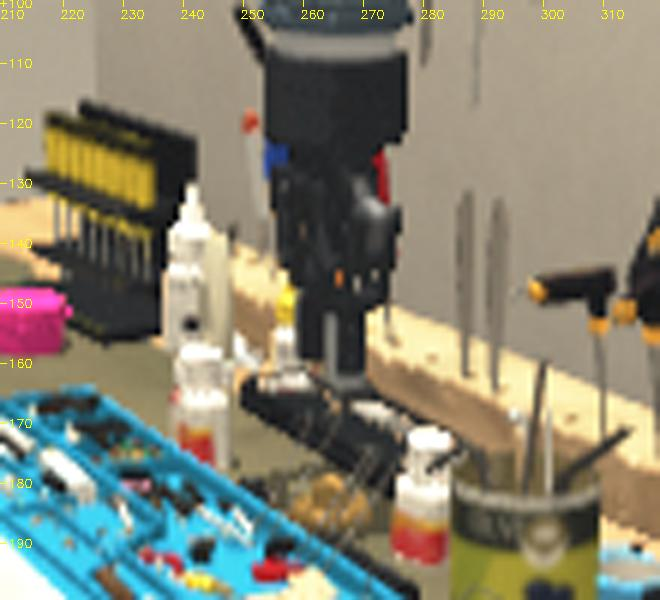

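```bash
python3 - <<'E'
from h import *
from bench import ctrl
o=ctrl.get_obs();print(o['eef_pos'],np.abs(o['dq']).max())
snap('2'); o=ctrl.get_obs(); print(o['eef_pos'],o['wrist_force'],o['time_s'])
crop('top2',130,150,110,90,7,'f1'); crop('side2',210,100,110,100,6,'f2')
print(proj('top',o['eef_pos']-[0,0,.011]),proj('side',o['eef_pos']-[0,0,.011]))
E
```

```text
[0.52373157 0.35347039 0.09439594] 0.08561732876306585
[0.52655931 0.35666198 0.10133254] [-0.32615081  0.17295789  0.50227702] 1.3
[149.48194614 200.13285713] [264.56190421 159.01393835]
```

View pics/f1.png

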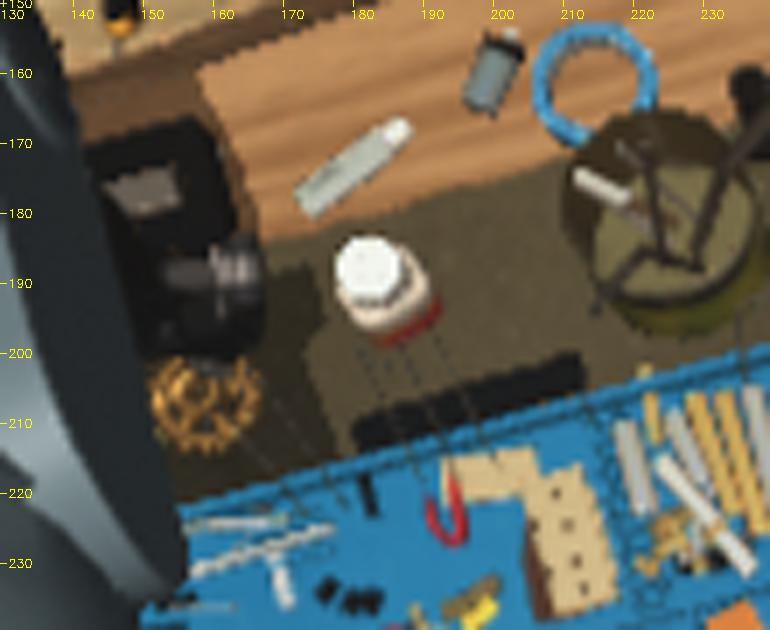

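View pics/f2.png

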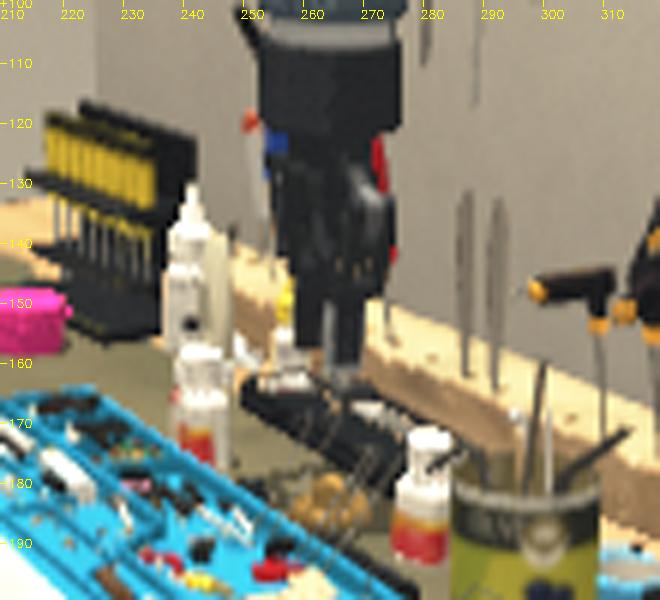

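step_arm --pt "1 -0.5 -25" --pt "1 -0.5 -45" --pt "1 -0.5 -60" --pt "1 -0.5 -70" --pt "1 -0.5 -76" --pt "1 -0.5 -79" --pt "1 -0.5 -79" --pt "1 -0.5 -79" --pt "1 -0.5 -79" --spin '[0,0,0,0,0,0,0,0,0]' --fingers '[50,50,50,50,50,50,50,50,50]'

```text
time_s: 2.2
eef_pos: [0.5291, 0.3566, 0.0239]
eef_rot: [-0.461, 0.537, -0.46, -0.536]
wrist_force: [0.0, -0.0, -0.4]
opening: 0.499
```

```bash
python3 - <<'E'
from h import *
from bench import ctrl
o=ctrl.get_obs();print(o['eef_pos'],np.abs(o['dq']).max())
snap('3')
crop('side3',230,140,70,60,10,'f2')
E
```

```text
[0.52911698 0.35663163 0.02392106] 0.0012941828667201172
```

View pics/f2.png

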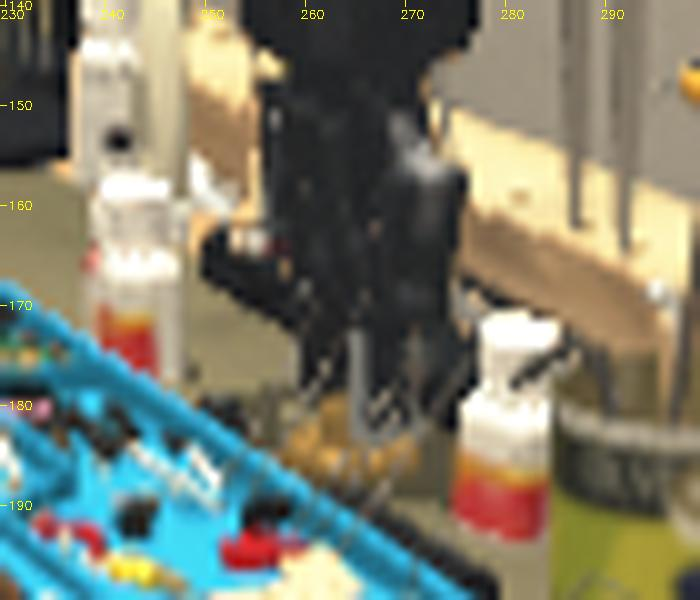

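step_arm --pt "-0.5 0 -2" --pt "-0.5 0 -2" --pt "-0.5 0 -2" --pt "-0.5 0 -2" --pt "-0.5 0 -2" --pt "-0.5 0 -2" --spin '[0,0,0,0,0,0]' --fingers '[50,10,10,10,10,10]'

```text
time_s: 2.9
eef_pos: [0.5283, 0.3565, 0.0214]
eef_rot: [-0.461, 0.537, -0.46, -0.537]
wrist_force: [-0.6, -0.0, 2.7]
opening: 0.194
```

step_arm --pt "0 0 0" --pt "0 0 0" --pt "0 0 10" --pt "0 0 30" --pt "0 0 60" --pt "0 0 80" --pt "0 0 80" --pt "0 0 80" --spin '[0,0,0,0,0,0,0,0]' --fingers '[10,10,10,10,10,10,10,10]'

```text
time_s: 3.7
eef_pos: [0.5281, 0.3564, 0.1013]
eef_rot: [-0.461, 0.537, -0.46, -0.536]
wrist_force: [1.1, 0.3, -1.0]
opening: 0.194
```

```bash
python3 - <<'E'
from h import *
from bench import ctrl
snap('4')
crop('side4',230,120,70,70,9,'f2')
crop('top4',130,170,60,60,10,'f1')
E
```

```text
(no output)
```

View pics/f2.png

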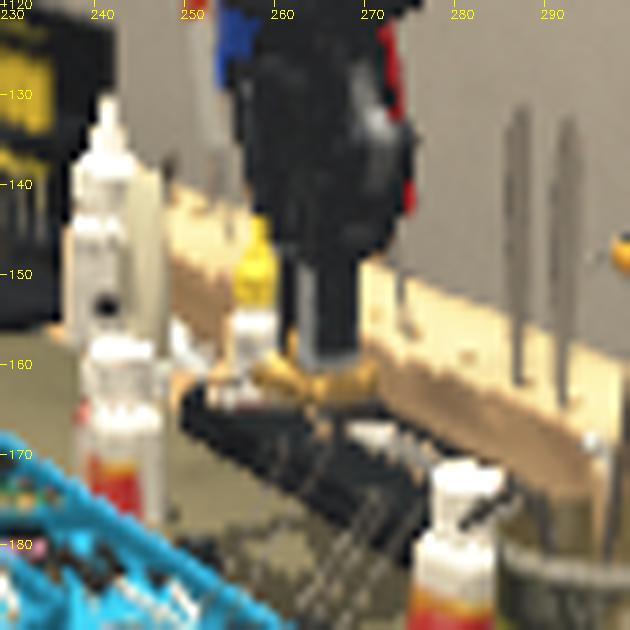

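View pics/f1.png

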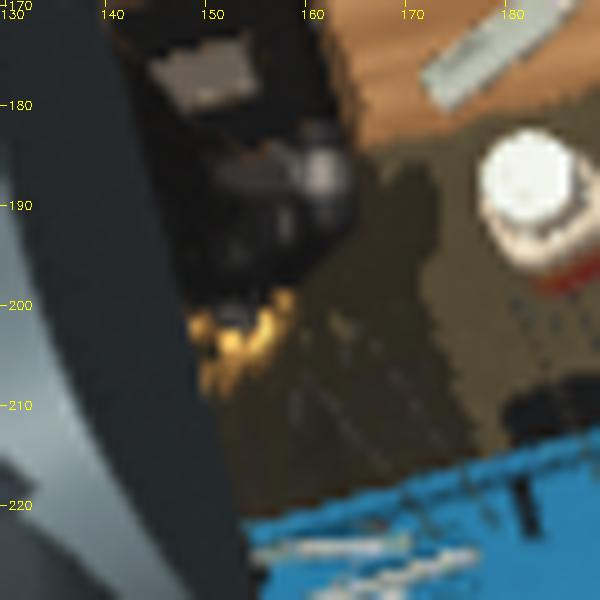

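step_arm --pt "-40 -25 15" --pt "-75 -60 35" --pt "-95 -100 45" --pt "-100 -150 45" --pt "-98 -195 45" --pt "-88 -240 45" --pt "-78 -285 40" --pt "-68 -330 30" --pt "-58 -370 20" --pt "-53 -393 8" --spin '[0,0,0,0,0,0,0,0,0,0]' --fingers '[10,10,10,10,10,10,10,10,10,10]'

```text
time_s: 4.8
eef_pos: [0.4752, -0.0394, 0.1082]
eef_rot: [0.461, -0.536, 0.461, 0.536]
wrist_force: [0.4, 0.0, -0.9]
opening: 0.193
```

step_arm --pt "0 0 0" --pt "0 0 0" --pt "0 0 0" --spin '[0,0,0]' --fingers '[10,10,10]'

```text
time_s: 5.1
eef_pos: [0.4746, -0.0355, 0.1089]
eef_rot: [0.46, -0.536, 0.46, 0.537]
wrist_force: [0.4, 0.4, -0.5]
opening: 0.193
```

```bash
python3 - <<'E'
from h import *
from bench import ctrl
o=ctrl.get_obs();print(o['eef_pos'],np.abs(o['dq']).max(),o['q'])
snap('5')
crop('side5',240,170,80,70,9,'f2')
crop('top5',270,180,60,60,10,'f1')
E
```

```text
[ 0.47457402 -0.03551064  0.10885818] 0.01285312386856076 [-3.24993603e-01  1.33652464e-01  1.95984682e+00  3.03432206e-04
  1.04951907e+00 -2.04892058e+00]
```

View pics/f2.png

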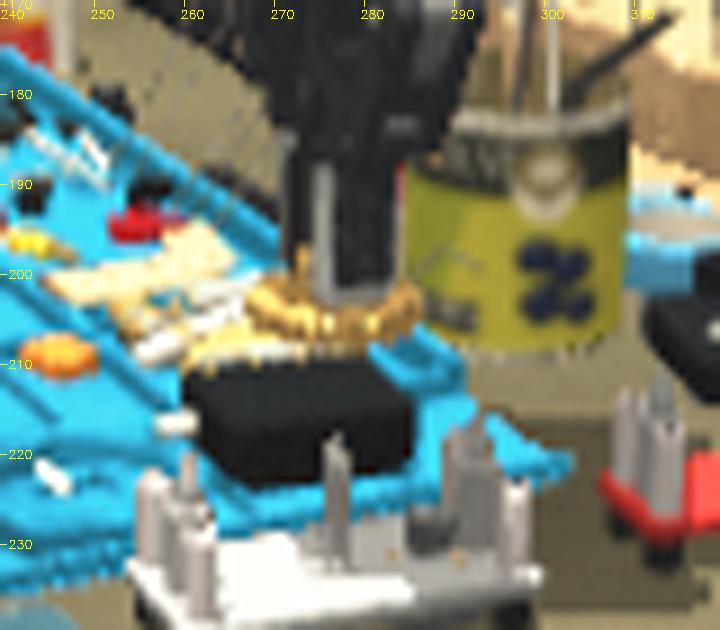

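View pics/f1.png

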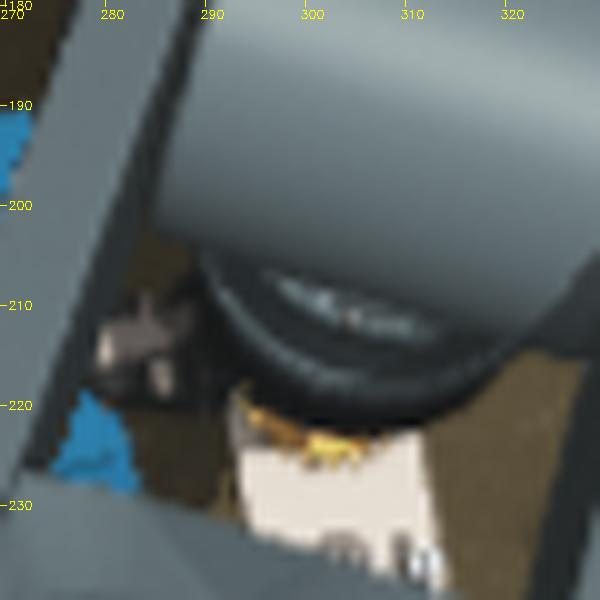

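```bash
python3 - <<'E'
from h import *
T=np.array([.4746,-.0355,.0915])
print('gear rim top centre pred',proj('side',T),proj('top',T))
for y in(-.040,-.036):
  S=np.array([.4755,y,.056]);print(proj('side',S),proj('top',S))
# gear near-edge in top: point at (x-0.023,y,z=.088)
print(proj('top',T+[-.023,0,-.006]))
a=cv2.imread('pics/side5.png');hsv=cv2.cvtColor(a,cv2.COLOR_BGR2HSV)
m=((hsv[...,0]>10)&(hsv[...,0]<24)&(hsv[...,1]>110)).astype(np.uint8)
m[:196]=0;m[212:]=0;m[:,:264]=0;m[:,290:]=0
ys,xs=np.nonzero(m);print(xs.min(),xs.max(),ys.min(),ys.max())
for y in range(197,212):print(y,xs[ys==y].min() if (ys==y).any() else None,xs[ys==y].max() if (ys==y).any() else None)
E
```

```text
gear rim top centre pred [276.68477662 203.42466722] [302.40718604 217.09927221]
[277.21953271 217.82505422] [303.33777871 218.97886875]
[276.83738094 217.17526101] [301.82012237 219.00737904]
[302.53819023 226.36254896]
267 286 197 210
197 273 273
198 273 273
199 273 273
200 272 273
201 269 285
202 270 286
203 267 286
204 267 286
205 268 286
206 268 285
207 270 283
208 274 280
209 None None
210 268 268
211 None None
```

step_arm --pt "1 -1.5 -10" --pt "1 -1.5 -20" --pt "1 -1.5 -28" --pt "1 -1.5 -31" --pt "1 -1.5 -34" --pt "1 -1.5 -37" --pt "1 -1.5 -40" --pt "1 -1.5 -40" --spin '[0,0,0,0,0,0,0,0]' --fingers '[10,10,10,10,10,10,10,10]'

```text
time_s: 6.0
eef_pos: [0.476, -0.038, 0.069]
eef_rot: [0.46, -0.536, 0.461, 0.537]
wrist_force: [0.4, 0.4, -1.0]
opening: 0.196
```

```bash
python3 - <<'E'
from h import *
from bench import ctrl
snap('6')
crop('side6',240,170,80,70,9,'f2')
E
```

```text
(no output)
```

View pics/f2.png

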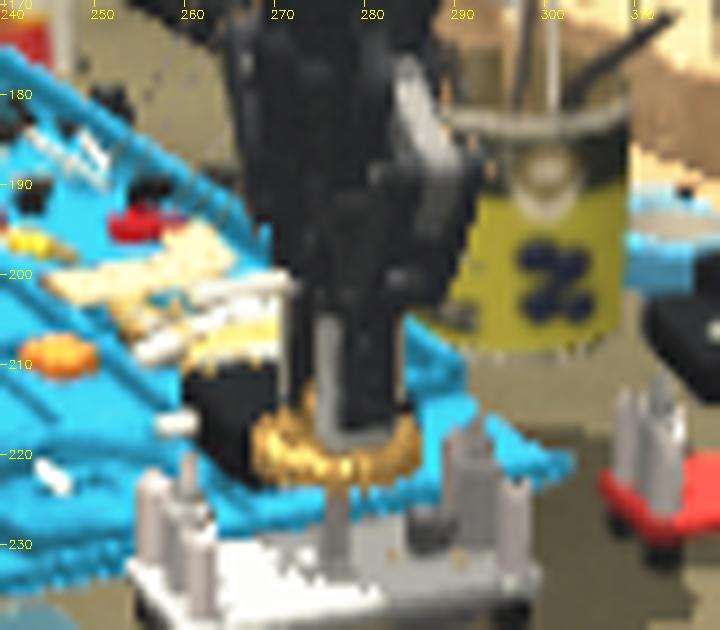

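step_arm --pt "0 0 -6" --pt "0 0 -12" --pt "0 0 -18" --pt "0 0 -23" --pt "0 0 -26" --pt "0 0 -28" --pt "0 0 -29" --pt "0 0 -29" --spin '[0,0,0,0,0,0,0,0]' --fingers '[10,10,10,10,10,10,10,10]'

```text
time_s: 6.9
eef_pos: [0.4763, -0.0381, 0.0404]
eef_rot: [-0.461, 0.537, -0.461, -0.537]
wrist_force: [0.3, 0.8, -0.4]
opening: 0.196
```

```bash
python3 - <<'E'
from h import *
from bench import ctrl
snap('7')
crop('side7',240,170,80,70,9,'f2')
print(ctrl.get_obs()['torque'])
E
```

```text
[0.02277537 0.02505248 0.01475599]
```

View pics/f2.png

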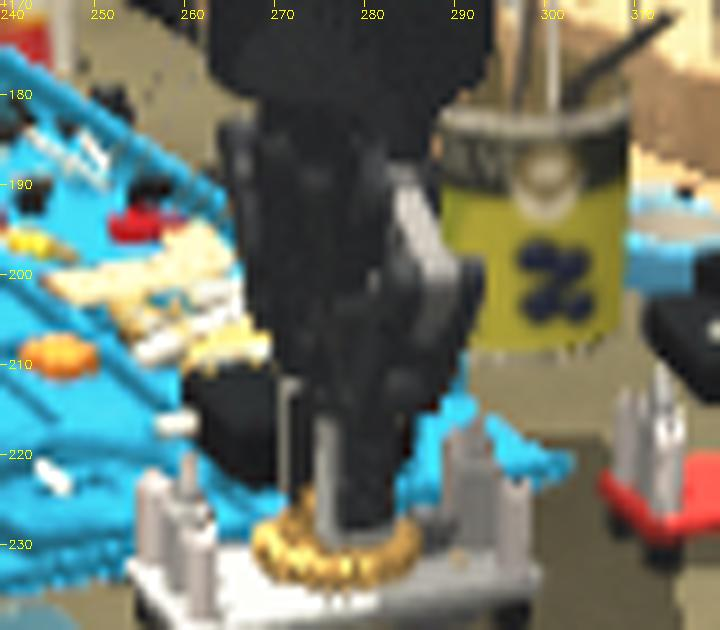

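step_arm --pt "0 0 -1" --pt "0 0 -1" --pt "0 0 -1" --pt "0 0 -1" --pt "0 0 -1" --pt "0 0 5" --pt "0 0 25" --pt "0 0 55" --pt "0 0 80" --pt "0 0 90" --spin '[0,0,0,0,0,0,0,0,0,0]' --fingers '[10,10,45,45,45,45,45,45,45,45]'

```text
time_s: 8.0
eef_pos: [0.4778, -0.0385, 0.1331]
eef_rot: [-0.461, 0.538, -0.46, -0.535]
wrist_force: [1.0, 0.7, -0.7]
opening: 0.451
```

step_arm --pt "30 -28 0" --pt "65 -60 0" --pt "100 -92 0" --pt "133 -123 0" --pt "162 -150 0" --pt "183 -170 -10" --pt "194 -180 -25" --pt "196 -181.5 -35" --pt "196 -181.5 -35" --pt "196 -181.5 -35" --spin '[0,0,0,0,0,0,0,0,0,0]' --fingers '[45,45,45,45,45,45,45,45,45,45]'

```text
time_s: 9.0
eef_pos: [0.6713, -0.2185, 0.0946]
eef_rot: [0.46, -0.536, 0.461, 0.537]
wrist_force: [0.4, -0.1, 0.1]
opening: 0.445
```

step_arm --pt "0 0 0" --pt "0 0 0" --spin '[0,0]' --fingers '[45,45]'

```text
time_s: 9.2
eef_pos: [0.6724, -0.2191, 0.0965]
eef_rot: [-0.46, 0.537, -0.46, -0.536]
wrist_force: [-0.1, -0.5, -0.0]
opening: 0.449
```

```bash
python3 - <<'E'
from h import *
from bench import ctrl
o=ctrl.get_obs();print(o['eef_pos'],o['q'])
snap('8')
crop('side8',240,195,180,80,4,'f2')
crop('top8',285,135,100,110,5,'f1')
E
```

```text
[ 0.67241935 -0.21912777  0.09653362] [-4.82374554e-01  6.07065756e-01  1.34066698e+00  8.53448584e-07
  1.19237301e+00 -2.20598192e+00]
```

View pics/f2.png

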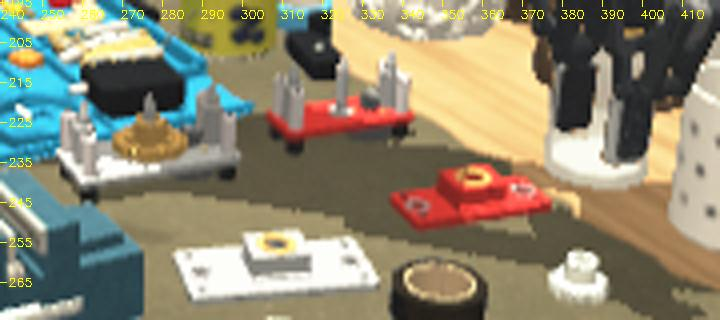

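View pics/f1.png

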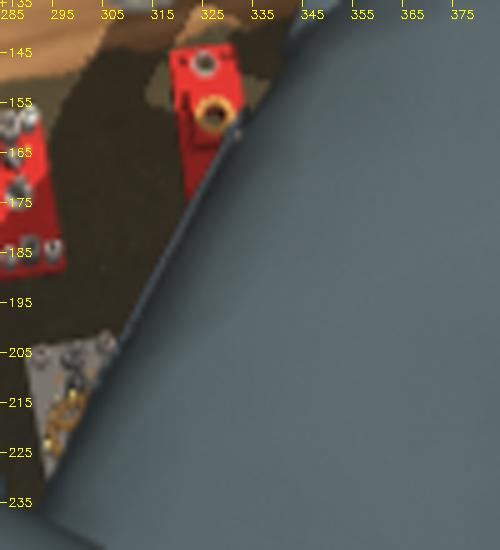

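step_arm --pt "0 0 -25" --pt "0 0 -45" --pt "0 0 -60" --pt "0 0 -70" --pt "0 0 -75" --pt "0 0 -75" --pt "0 0 -75" --pt "0 0 -75" --pt "0 0 -75" --pt "0 0 -75" --spin '[0,0,0,0,0,0,0,0,0,0]' --fingers '[45,45,45,45,45,45,45,5,5,5]'

```text
time_s: 10.3
eef_pos: [0.673, -0.2199, 0.0216]
eef_rot: [-0.461, 0.537, -0.46, -0.536]
wrist_force: [0.3, 0.4, 4.8]
opening: 0.16
```

step_arm --pt "0 0 0" --pt "0 0 0" --pt "0 0 0" --spin '[0,0,0]' --fingers '[5,5,5]'

```text
time_s: 10.6
eef_pos: [0.673, -0.2199, 0.0216]
eef_rot: [-0.461, 0.537, -0.46, -0.536]
wrist_force: [-0.5, -0.4, 6.2]
opening: 0.16
```

```bash
python3 - <<'E'
from h import *
from bench import ctrl
snap('9')
crop('side9',350,200,70,80,8,'f2')
E
```

```text
(no output)
```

View pics/f2.png

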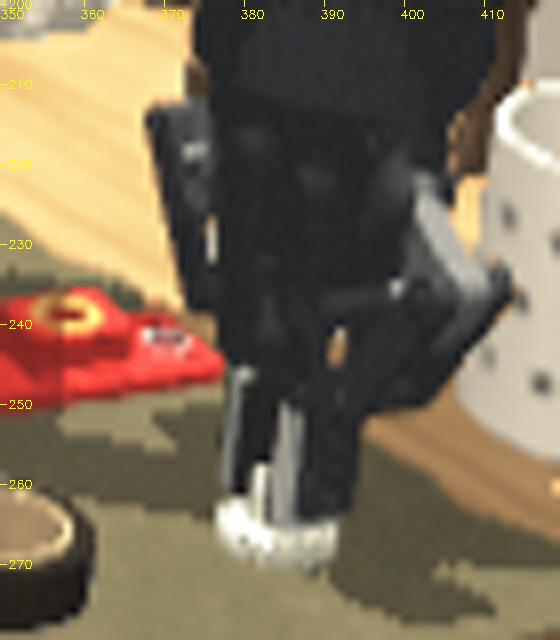

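step_arm --pt "0 0 15" --pt "0 0 45" --pt "-15 20 75" --pt "-35 50 88" --pt "-52 85 88" --pt "-60 120 88" --pt "-64 155 88" --pt "-64.5 185 88" --pt "-64.5 207 88" --pt "-64.5 215 88" --spin '[0,0,0,0,0,0,0,0,0,0]' --fingers '[5,5,5,5,5,5,5,5,5,5]'

```text
time_s: 11.7
eef_pos: [0.6074, -0.0023, 0.1089]
eef_rot: [0.46, -0.537, 0.46, 0.537]
wrist_force: [0.1, -0.7, 0.2]
opening: 0.16
```

step_arm --pt "0 0 0" --pt "0 0 0" --pt "0 0 0" --spin '[0,0,0]' --fingers '[5,5,5]'

```text
time_s: 12.0
eef_pos: [0.6078, -0.0058, 0.1084]
eef_rot: [-0.461, 0.536, -0.461, -0.536]
wrist_force: [0.8, -0.9, -0.9]
opening: 0.16
```

```bash
python3 - <<'E'
from h import *
from bench import ctrl
o=ctrl.get_obs();T=o['eef_pos'];print(T)
print('gear rim top pred side',proj('side',T-[0,0,.015]),'shaft tip pred',proj('side',[T[0],T[1],.056]))
print(proj('top',T-[0,0,.015]))
snap('10')
crop('side10',290,160,80,75,8,'f2')
crop('top10',260,140,70,70,8,'f1')
E
```

```text
[ 0.60780694 -0.0058104   0.10836579]
gear rim top pred side [325.60851563 194.85465766] shaft tip pred [324.71090185 208.62438021]
[289.5444288  166.75453318]
```

View pics/f2.png

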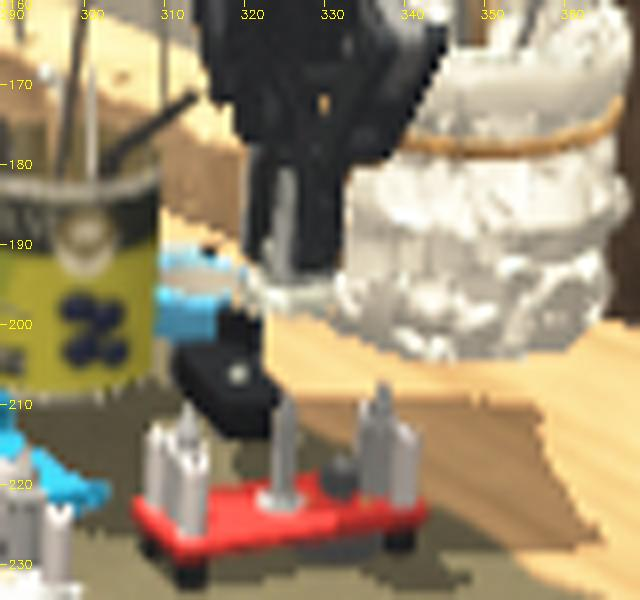

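View pics/f1.png

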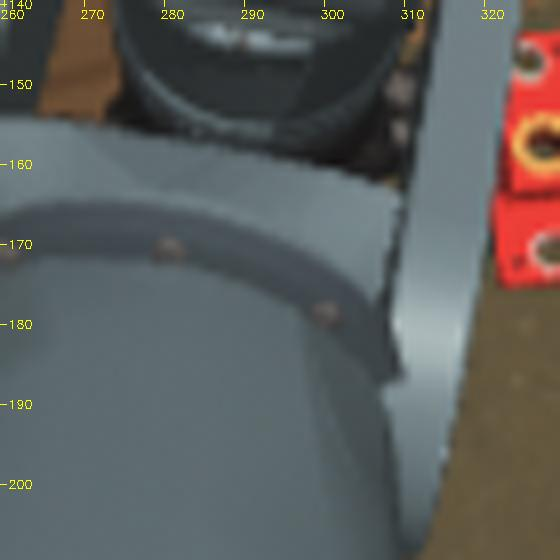

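```bash
python3 - <<'E'
from h import *
crop('side10',312,185,30,30,20,'f2')
E
```

```text
(no output)
```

View pics/f2.png

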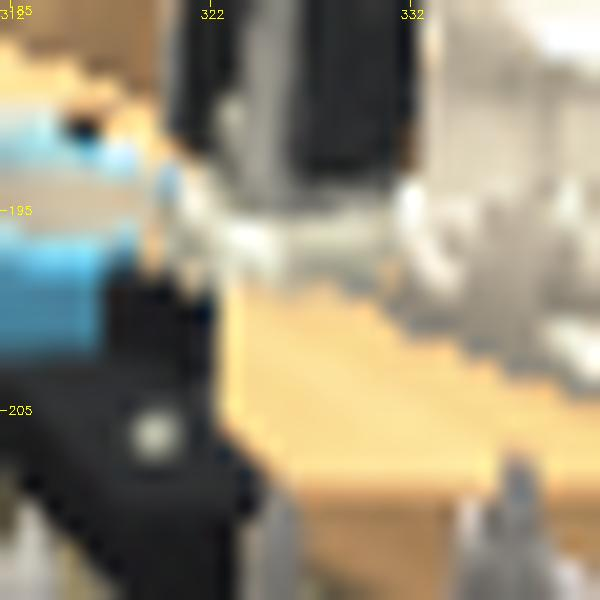

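step_arm --pt "1.5 0.5 -10" --pt "1.5 0.5 -20" --pt "1.5 0.5 -26" --pt "1.5 0.5 -30" --pt "1.5 0.5 -33" --pt "1.5 0.5 -36" --pt "1.5 0.5 -39" --pt "1.5 0.5 -41" --pt "1.5 0.5 -41" --spin '[0,0,0,0,0,0,0,0,0]' --fingers '[5,5,5,5,5,5,5,5,5]'

```text
time_s: 13.0
eef_pos: [0.6094, -0.0041, 0.0672]
eef_rot: [-0.461, 0.537, -0.46, -0.536]
wrist_force: [-0.0, 0.1, -0.8]
opening: 0.166
```

```bash
python3 - <<'E'
from h import *
from bench import ctrl
snap('11')
crop('side11',300,180,50,55,12,'f2')
E
```

```text
(no output)
```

View pics/f2.png

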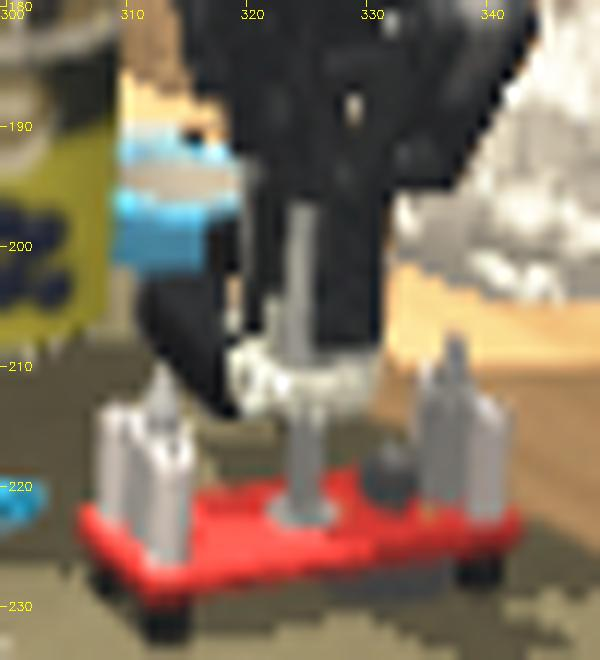

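step_arm --pt "0 0 -6" --pt "0 0 -12" --pt "0 0 -18" --pt "0 0 -23" --pt "0 0 -26" --pt "0 0 -27" --pt "0 0 -27.5" --pt "0 0 -27.5" --spin '[0,0,0,0,0,0,0,0]' --fingers '[5,5,5,5,5,5,5,5]'

```text
time_s: 13.9
eef_pos: [0.6095, -0.0043, 0.0405]
eef_rot: [-0.461, 0.537, -0.461, -0.536]
wrist_force: [-0.6, -1.5, 5.1]
opening: 0.157
```

```bash
python3 - <<'E'
from h import *
from bench import ctrl
snap('12')
crop('side12',300,180,50,55,12,'f2')
E
```

```text
(no output)
```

View pics/f2.png

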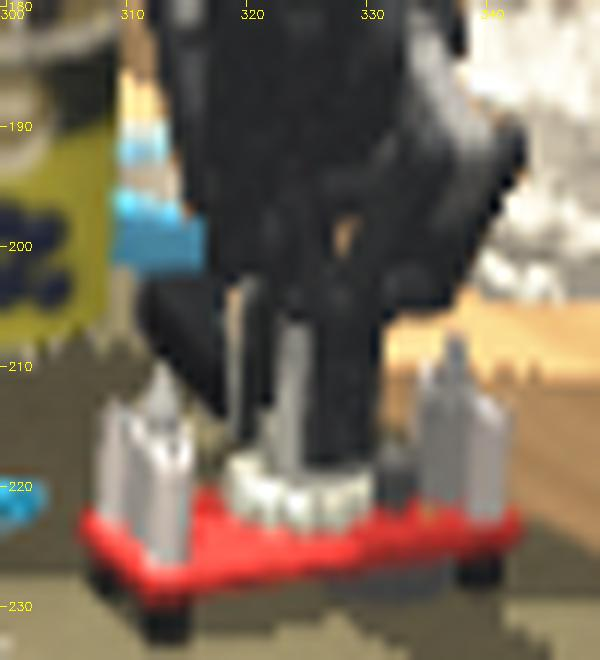

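step_arm --pt "0 0 0" --pt "0 0 0" --pt "0 0 0" --pt "0 0 10" --pt "0 0 35" --pt "0 0 65" --pt "-20 -30 80" --pt "-45 -65 80" --pt "-65 -105 80" --pt "-80 -140 80" --spin '[0,0,0,0,0,0,-0.05,-0.1,-0.15,-0.2]' --fingers '[45,45,45,45,45,45,50,50,55,55]'

```text
time_s: 15.0
eef_pos: [0.5282, -0.1452, 0.1208]
eef_rot: [0.512, -0.488, 0.512, 0.487]
wrist_force: [0.9, -0.2, -0.7]
opening: 0.552
```

step_arm --pt "-14 -26 0" --pt "-14 -26 -10" --pt "-14 -26 -20" --pt "-14 -26 -20" --pt "-14 -26 -20" --spin '[0,0,0,0,0]' --fingers '[55,55,55,55,55]'

```text
time_s: 15.5
eef_pos: [0.5152, -0.1687, 0.0992]
eef_rot: [0.511, -0.488, 0.511, 0.489]
wrist_force: [-0.9, -0.1, -0.4]
opening: 0.547
```

```bash
python3 - <<'E'
from h import *
from bench import ctrl
from scipy.spatial.transform import Rotation as R
o=ctrl.get_obs();print(o['eef_pos'],np.abs(o['dq']).max())
q=o['eef_rot']; Rm=R.from_quat([q[1],q[2],q[3],q[0]]).as_matrix(); print('jaw yaw',np.degrees(np.arctan2(Rm[1,2],Rm[0,2])))
snap('13')
crop('side13',245,185,120,95,6,'f2')
crop('side13',250,195,100,50,8,'f1')
E
```

```text
[ 0.51520271 -0.16873661  0.09923879] 0.010996743672180107
jaw yaw 87.35127942606319
```

View pics/f2.png

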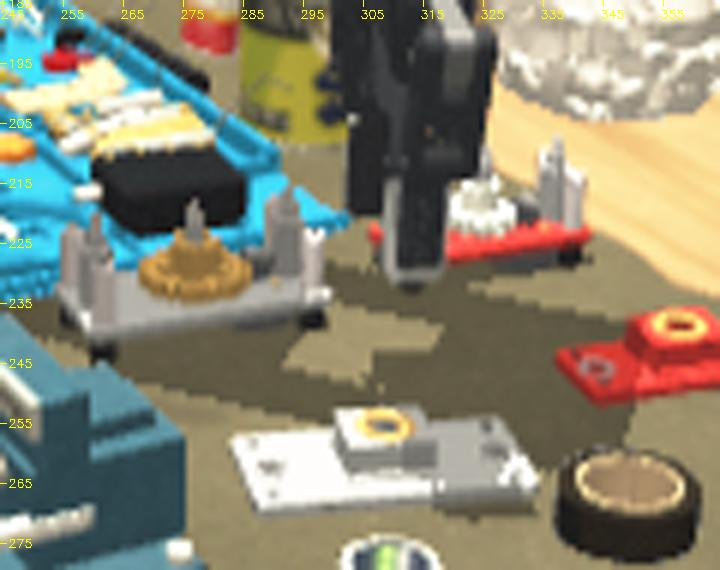

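View pics/f1.png

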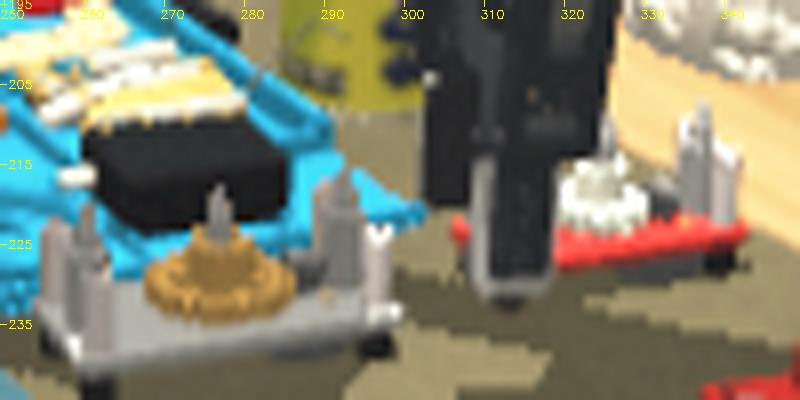

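step_arm --pt "0.3 -1.7 -25" --pt "0.3 -1.7 -45" --pt "0.3 -1.7 -60" --pt "0.3 -1.7 -70" --pt "0.3 -1.7 -76" --pt "0.3 -1.7 -78" --pt "0.3 -1.7 -78" --pt "0.3 -1.7 -78" --pt "0.3 -1.7 -78" --pt "0.3 -1.7 -78" --spin '[0,0,0,0,0,0,0,0,0,0]' --fingers '[55,55,55,55,55,55,55,55,10,10]'

```text
time_s: 16.6
eef_pos: [0.5161, -0.1721, 0.0227]
eef_rot: [0.512, -0.488, 0.512, 0.487]
wrist_force: [-0.9, 0.7, -0.3]
opening: 0.276
```

step_arm --pt "0 0 0" --pt "0 0 0" --pt "0 0 0" --spin '[0,0,0]' --fingers '[10,10,10]'

```text
time_s: 16.9
eef_pos: [0.5161, -0.1721, 0.0227]
eef_rot: [0.512, -0.488, 0.512, 0.487]
wrist_force: [-0.9, 0.7, 5.2]
opening: 0.283
```

```bash
python3 - <<'E'
from h import *
from bench import ctrl
o=ctrl.get_obs();print(o['eef_pos'],o['wrist_force'],proj('side',o['eef_pos']),proj('top',o['eef_pos']))
snap('14')
crop('side14',270,195,80,80,8,'f2')
E
```

```text
[ 0.51609617 -0.17212353  0.02270238] [-0.89592495  0.70584537  5.23991863] [309.13750855 254.29003493] [350.54914306 205.38130229]
```

View pics/f2.png

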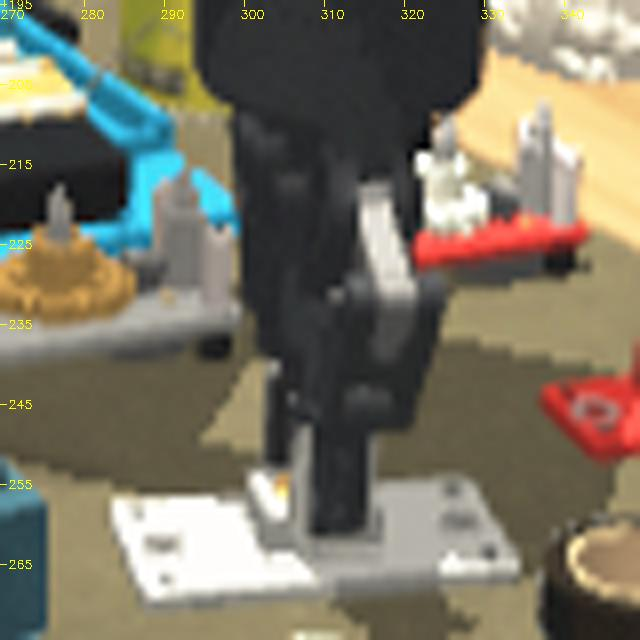

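step_arm --pt "0 0 10" --pt "0 0 30" --pt "0 0 60" --pt "0 15 80" --pt "0 45 85" --pt "0 80 85" --pt "-10 110 85" --pt "-28 128 85" --pt "-38 135 85" --pt "-40.5 135 85" --spin '[0,0,0,0,0.03,0.08,0.13,0.18,0.186,0.186]' --fingers '[10,10,10,10,10,10,10,10,10,10]'

```text
time_s: 18.0
eef_pos: [0.4739, -0.036, 0.1068]
eef_rot: [0.464, -0.533, 0.464, 0.534]
wrist_force: [0.3, 0.4, -1.6]
opening: 0.277
```

step_arm --pt "0 0 0" --pt "0 0 0" --pt "0 0 -4" --spin '[0,0,0]' --fingers '[10,10,10]'

```text
time_s: 18.3
eef_pos: [0.4762, -0.0379, 0.1033]
eef_rot: [-0.465, 0.534, -0.464, -0.532]
wrist_force: [-0.5, 0.2, -0.9]
opening: 0.28
```

```bash
cat > st.py <<'E'
from h import *
from bench import ctrl
from scipy.spatial.transform import Rotation as R
def st():
    o=ctrl.get_obs(); q=o['eef_rot']; Rm=R.from_quat([q[1],q[2],q[3],q[0]]).as_matrix()
    y=np.degrees(np.arctan2(Rm[1,2],Rm[0,2]))%180
    print(o['eef_pos'],'jaw',y.round(2),o['wrist_force'].round(1),o['time_s']); return o['eef_pos'],np.radians(y-90)
E
python3 - <<'E'
from st import *
T,w=st(); ex=np.array([np.cos(w),np.sin(w),0])
C=T-[0,0,.0227]; print('cover bottom z',C[2])
for s in(-1,1):
    print('hole pred side',proj('side',C+[0,0,.006]+s*.042*ex),'top',proj('top',C+[0,0,.006]+s*.042*ex))
snap('15')
crop('side15',240,160,80,75,9,'f2')
crop('top15',270,180,70,70,8,'f1')
E
```

```text
[ 0.47617233 -0.03786548  0.10332685] jaw 97.83 [-0.5  0.2 -0.9] 18.3
cover bottom z 0.08062685067184326
hole pred side [260.82082018 207.76533709] top [305.93523757 232.86121465]
hole pred side [293.74349694 203.58238461] top [300.50869239 200.946867  ]
```

View pics/f2.png

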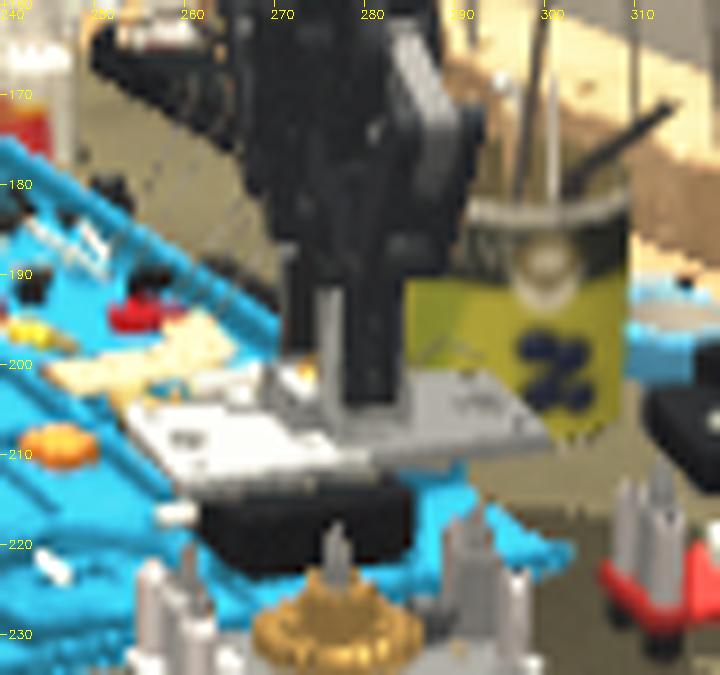

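View pics/f1.png

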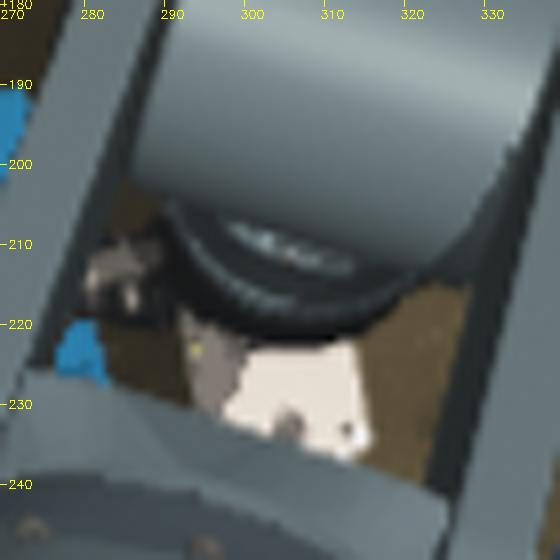

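```bash
python3 - <<'E'
from st import *
np.set_printoptions(precision=4,suppress=True)
h=[plane('side',260.2,208.4,.0866),plane('side',292.6,204.2,.0866)]
d=[plane('side',260.6,220.1,.056),plane('side',292.4,215.9,.056)]
for a,b in zip(h,d): print(a,b,b-a)
print(plane('top',305.5,232.6,.0866),plane('top',303.4,235,.056))
for z in (.02,.056): print(plane('top',303.4,235,z))
crop('top0',294,225,20,20,30,'g1');crop('top0',290,198,20,30,20,'g2')
E
```

```text
[ 0.4324 -0.0471  0.0866] [ 0.4337 -0.0457  0.056 ] [ 0.0013  0.0014 -0.0306]
[ 0.514  -0.0355  0.0866] [ 0.5145 -0.0356  0.056 ] [ 0.0005 -0.0001 -0.0306]
[ 0.4353 -0.0425  0.0866] [ 0.433  -0.0389  0.056 ]
[ 0.4375 -0.0412  0.02  ]
[ 0.433  -0.0389  0.056 ]
```

View pics/g1.png

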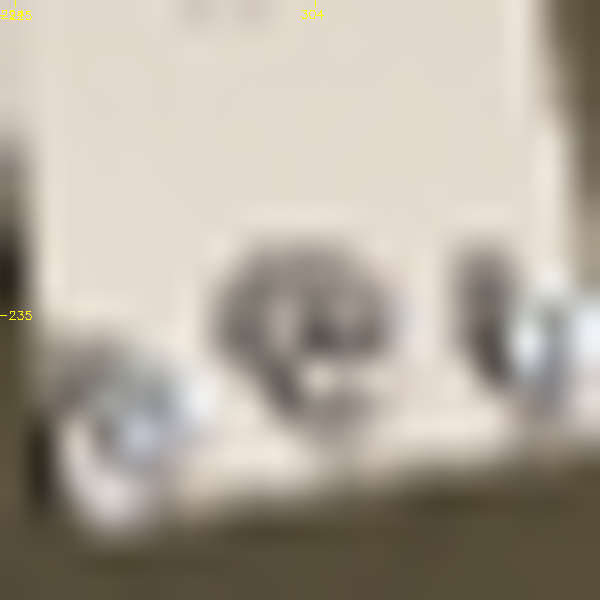

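View pics/g2.png

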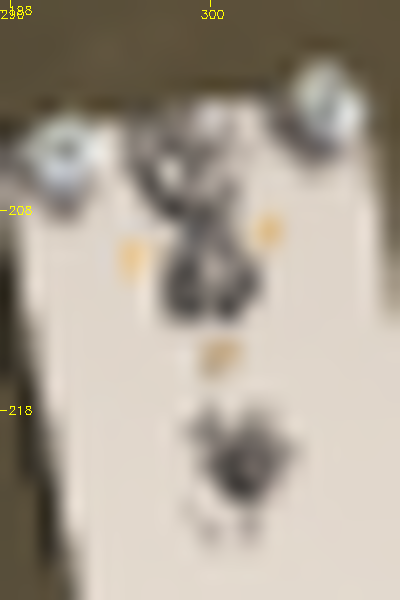

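step_arm --pt "1 1 -8" --pt "1 1 -15" --pt "1 1 -20" --pt "1 1 -23" --pt "1 1 -25" --pt "1 1 -27" --pt "1 1 -28" --pt "1 1 -28" --spin '[0,0,0,0,0,0,0,0]' --fingers '[10,10,10,10,10,10,10,10]'

```text
time_s: 19.2
eef_pos: [0.4761, -0.0359, 0.0749]
eef_rot: [-0.464, 0.533, -0.464, -0.533]
wrist_force: [-0.3, -0.5, -0.7]
opening: 0.285
```

```bash
python3 - <<'E'
from st import *
T,w=st()
snap('16')
crop('side16',240,180,75,60,10,'f2')
crop('top16',285,205,40,40,14,'f1')
E
```

```text
[ 0.47608219 -0.03590152  0.07488954] jaw 97.92 [-0.3 -0.5 -0.7] 19.2
```

View pics/f2.png

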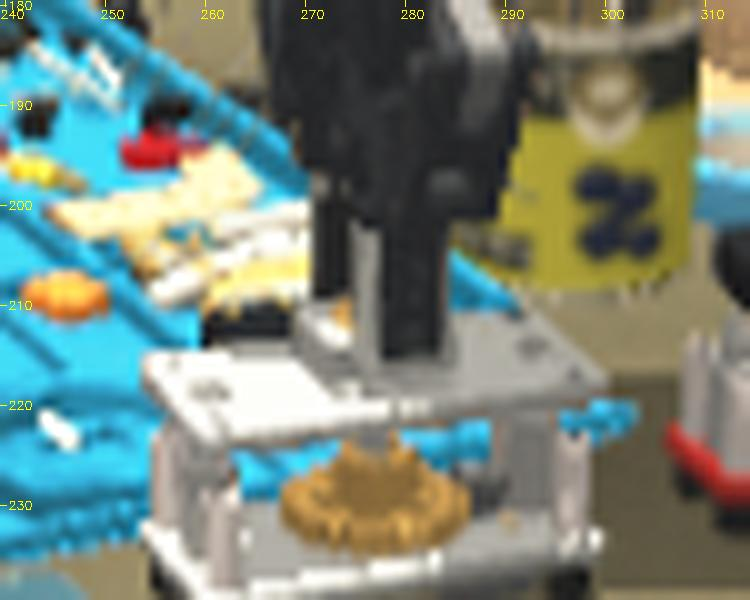

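View pics/f1.png

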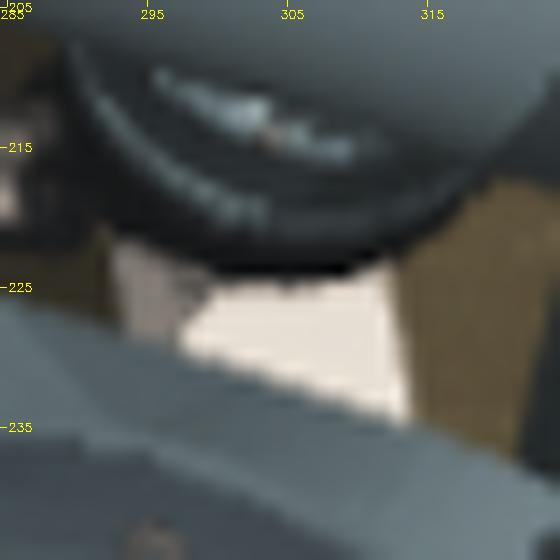

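step_arm --pt "0 0 -1.5" --pt "0 0 -3" --pt "0 0 -4.5" --pt "0 0 -6" --pt "0 0 -6" --spin '[0,0,0,0,0]' --fingers '[10,10,10,10,10]'

```text
time_s: 19.8
eef_pos: [0.4764, -0.0367, 0.0691]
eef_rot: [-0.464, 0.534, -0.464, -0.533]
wrist_force: [-0.9, -6.2, 2.9]
opening: 0.28
```

```bash
python3 - <<'E'
from st import *
T,w=st()
snap('17')
crop('side17',240,180,75,60,10,'f2')
E
```

```text
[ 0.47636271 -0.03667011  0.06907956] jaw 97.95 [-0.9 -6.2  2.9] 19.8
```

View pics/f2.png

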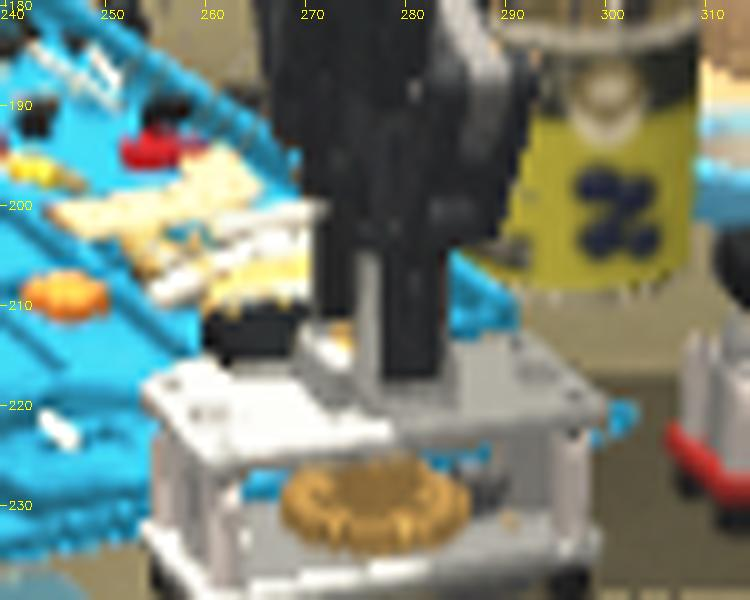

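step_arm --pt "0 -1 0" --pt "0 -1.5 -1" --pt "0 -1.5 -2.5" --pt "0 -1.5 -4" --pt "0 -1.5 -4" --spin '[0,0,0,0,0]' --fingers '[10,10,10,10,10]'

```text
time_s: 20.4
eef_pos: [0.4759, -0.0374, 0.0647]
eef_rot: [-0.464, 0.533, -0.464, -0.533]
wrist_force: [-0.3, -4.5, 2.0]
opening: 0.281
```

```bash
python3 - <<'E'
from st import *
T,w=st(); print(ctrl.get_obs()['torque'])
snap('18')
crop('side18',240,180,75,60,10,'f2')
E
```

```text
[ 0.47588745 -0.03742966  0.06467324] jaw 97.93 [-0.3 -4.5  2. ] 20.4
[-0.8483807   0.22199131  0.22684345]
```

View pics/f2.png

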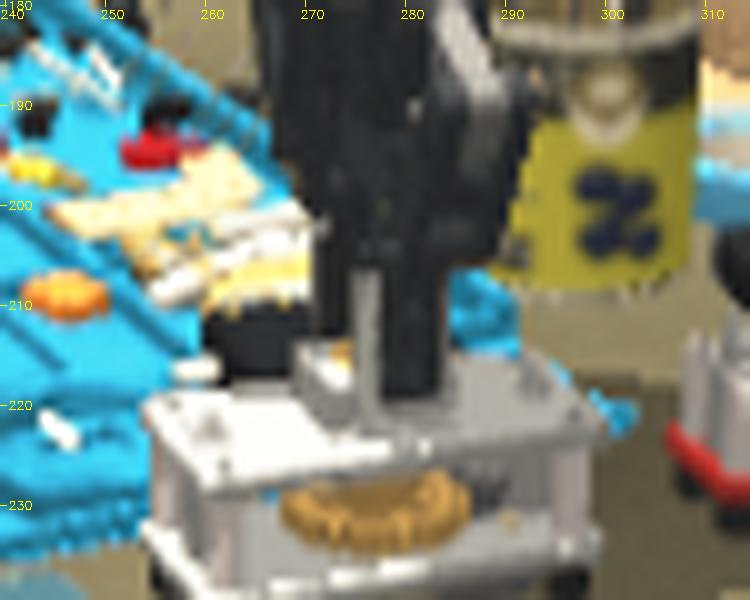

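step_arm --pt "0 -1 0" --pt "0 -1 -1" --pt "0 -1 -2" --pt "0 -1 -2" --spin '[0,0,0,0]' --fingers '[10,10,10,10]'

```text
time_s: 20.9
eef_pos: [0.476, -0.0377, 0.0645]
eef_rot: [0.464, -0.533, 0.464, 0.534]
wrist_force: [-9.9, 0.9, 24.7]
opening: 0.279
```

step_arm --pt "0 0 1.5" --pt "0 0 1.5" --pt "0 0 1.5" --pt "0 0 1.5" --pt "0 0 1.5" --pt "0 0 10" --pt "0 0 30" --pt "0 0 60" --pt "20 -10 75" --pt "55 -30 75" --spin '[0,0,0,0,0,0,0,0,0,0]' --fingers '[10,45,55,55,55,55,55,55,55,55]'

```text
time_s: 21.9
eef_pos: [0.5322, -0.0679, 0.1412]
eef_rot: [-0.465, 0.535, -0.463, -0.532]
wrist_force: [1.3, -0.4, 0.4]
opening: 0.55
```

step_arm --pt "35 -14 0" --pt "75 -29 0" --pt "105 -41 0" --pt "120 -47 -20" --pt "122 -47.5 -40" --pt "122 -47.5 -40" --pt "122 -47.5 -40" --spin '[-0.01,-0.02,-0.04,-0.047,-0.047,-0.047,-0.047]' --fingers '[55,55,55,55,55,55,55]'

```text
time_s: 22.6
eef_pos: [0.6525, -0.1155, 0.0978]
eef_rot: [0.477, -0.522, 0.477, 0.523]
wrist_force: [0.2, 0.2, -0.1]
opening: 0.546
```

```bash
python3 - <<'E'
from st import *
T,w=st()
snap('19')
crop('side19',240,190,90,60,8,'f2')
crop('side19',320,195,80,70,8,'f1')
crop('top19',280,145,60,100,6,'f3')
E
```

```text
[ 0.65248832 -0.11546397  0.09778498] jaw 95.23 [ 0.2  0.2 -0.1] 22.6
```

View pics/f2.png

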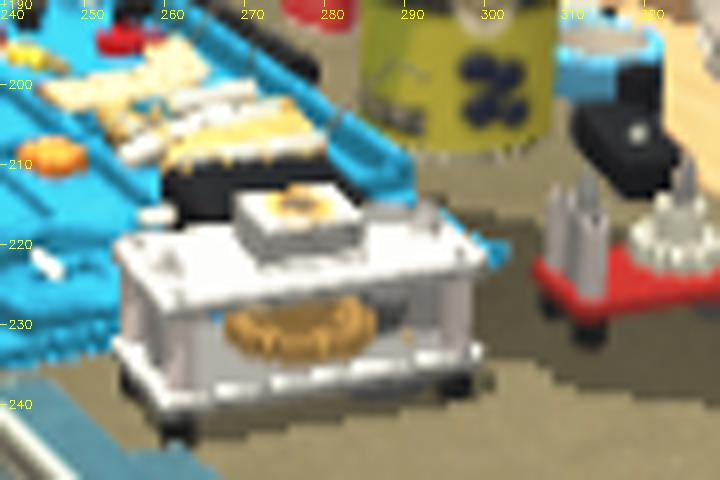

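View pics/f1.png

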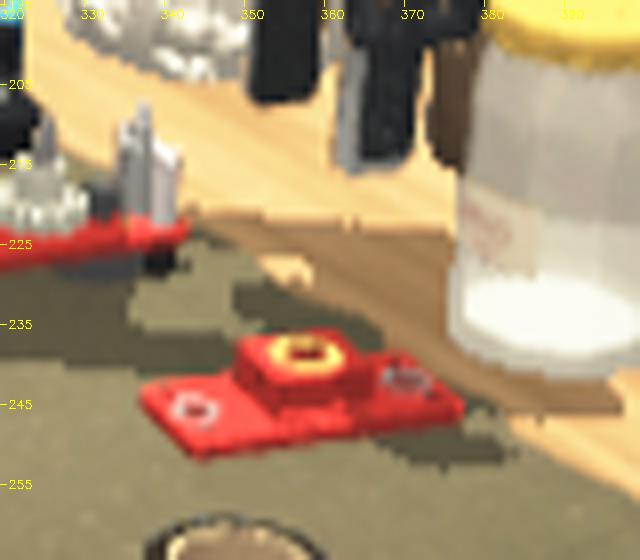

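View pics/f3.png

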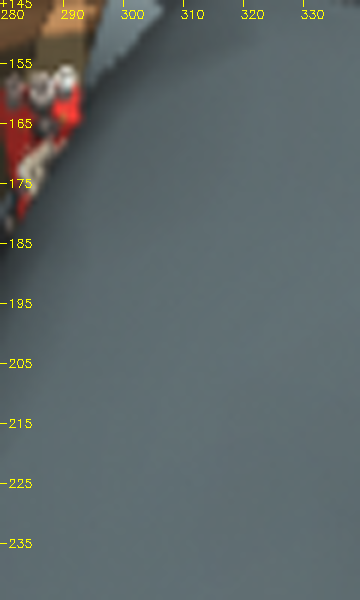

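```bash
python3 - <<'E'
from st import *
crop('top0',290,90,80,60,8,'f1')
print(plane('side',388,236,0.0),plane('side',379,236,0))
E
```

```text
[ 0.75366022 -0.0794349   0.        ] [ 0.73118539 -0.07496851  0.        ]
```

View pics/f1.png

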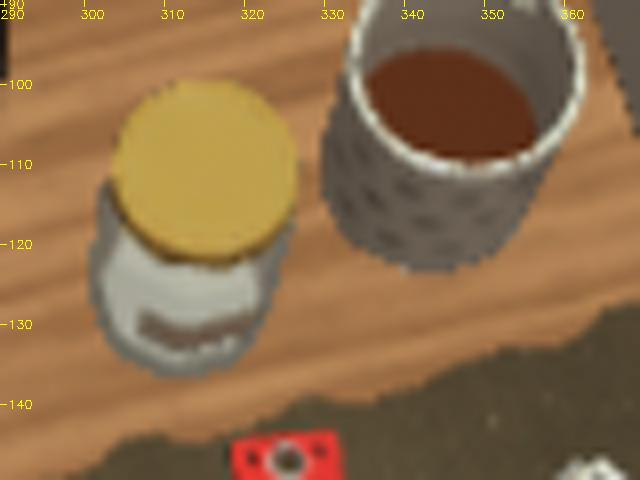

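step_arm --pt "1.7 0 -25" --pt "1.7 0 -45" --pt "1.7 0 -60" --pt "1.7 0 -70" --pt "1.7 0 -74" --pt "1.7 0 -75.5" --pt "1.7 0 -75.5" --pt "1.7 0 -75.5" --pt "1.7 0 -75.5" --pt "1.7 0 -75.5" --spin '[0,0,0,0,0,0,0,0,0,0]' --fingers '[55,55,55,55,55,55,55,55,10,10]'

```text
time_s: 23.7
eef_pos: [0.6554, -0.116, 0.0234]
eef_rot: [-0.477, 0.523, -0.476, -0.522]
wrist_force: [0.8, 0.5, 0.5]
opening: 0.278
```

step_arm --pt "0 0 0" --pt "0 0 0" --pt "0 0 0" --spin '[0,0,0]' --fingers '[10,10,10]'

```text
time_s: 24.0
eef_pos: [0.6553, -0.116, 0.0232]
eef_rot: [-0.477, 0.523, -0.476, -0.522]
wrist_force: [-0.2, 0.2, 6.6]
opening: 0.276
```

```bash
python3 - <<'E'
from st import *
T,w=st(); ex=np.array([np.cos(w),np.sin(w),0])
for s in(-1,1): print('hole pred side',proj('side',[T[0],T[1],.006]+s*.035*ex))
snap('20')
crop('side20',320,195,80,70,8,'f1')
E
```

```text
[ 0.65534525 -0.11597915  0.02322808] jaw 95.23 [-0.2  0.2  6.6] 24.0
hole pred side [344.47945161 245.79583872]
hole pred side [370.64336778 241.97195792]
```

View pics/f1.png

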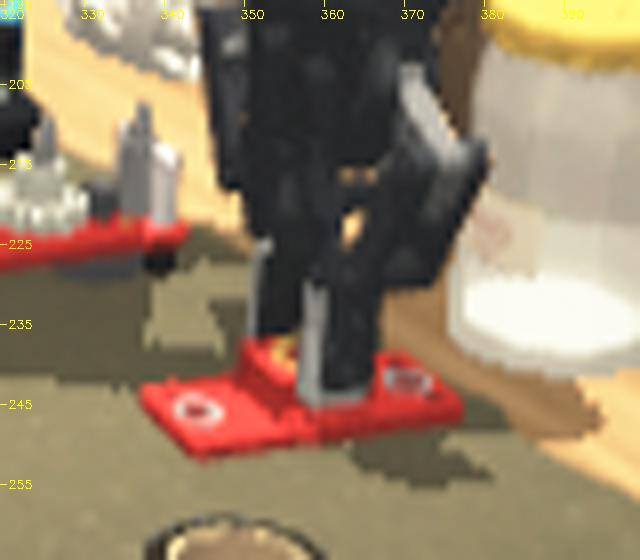

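step_arm --pt "0 0 10" --pt "0 0 30" --pt "-5 0 60" --pt "-20 15 80" --pt "-35 40 82" --pt "-43 70 82" --pt "-46 95 82" --pt "-46 108 82" --pt "-46 111 82" --pt "-46 111 82" --spin '[0,0,0,0.01,0.02,0.03,0.035,0.035,0.035,0.035]' --fingers '[10,10,10,10,10,10,10,10,10,10]'

```text
time_s: 25.1
eef_pos: [0.609, -0.0049, 0.1044]
eef_rot: [-0.467, 0.531, -0.467, -0.531]
wrist_force: [-0.2, -0.8, -0.5]
opening: 0.282
```

step_arm --pt "0 0 0" --pt "0 0 0" --pt "0 0 -3" --spin '[0,0,0]' --fingers '[10,10,10]'

```text
time_s: 25.4
eef_pos: [0.6091, -0.0057, 0.1015]
eef_rot: [-0.468, 0.531, -0.468, -0.53]
wrist_force: [-0.6, 0.9, -0.1]
opening: 0.283
```

```bash
python3 - <<'E'
from st import *
T,w=st(); ex=np.array([np.cos(w),np.sin(w),0]); C=T-[0,0,.0232]; print(C)
for s in(-1,1): print('hole pred side',proj('side',C+[0,0,.006]+s*.035*ex),proj('top',C+[0,0,.006]+s*.035*ex))
snap('21')
crop('side21',300,170,60,60,12,'f1')
crop('top21',265,140,50,60,10,'f2')
E
```

```text
[ 0.60914786 -0.0056944   0.10151328] jaw 97.16 [-0.6  0.9 -0.1] 25.4
[ 0.60914786 -0.0056944   0.07831328]
hole pred side [313.2690275 199.6955251] [291.38451438 180.04460208]
hole pred side [338.2108932  196.68399311] [287.4276806  154.58214763]
```

View pics/f1.png

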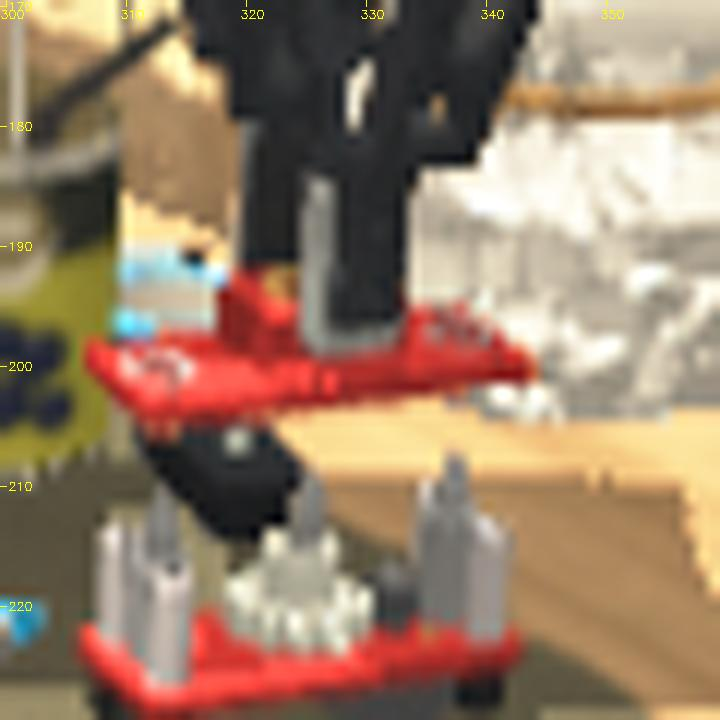

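View pics/f2.png

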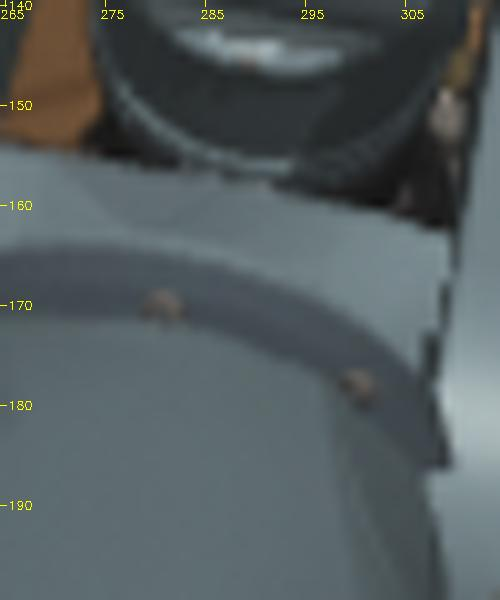

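```bash
python3 - <<'E'
from st import *
np.set_printoptions(precision=4,suppress=True)
for a,b in [((312.6,200.1),(313.1,209.9)),((337.4,196.5),(337.4,207.4))]:
    h=plane('side',*a,.0843);d=plane('side',*b,.056);print(h,d,d-h)
E
```

```text
[ 0.5719 -0.0124  0.0843] [ 0.576  -0.0084  0.056 ] [ 0.0041  0.004  -0.0283]
[0.6423 0.0004 0.0843] [ 0.6428 -0.004   0.056 ] [ 0.0005 -0.0044 -0.0283]
```

```bash
python3 - <<'E'
from st import *
for a,b in [((312.3,228.2),(342.9,223)),((261.4,239.8),(299.5,233.5))]:
    A=plane('side',*a,.017);B=plane('side',*b,.017);print(A,B,np.linalg.norm(B-A),np.degrees(np.arctan2(*(B-A)[1::-1])))
crop('side0',305,200,45,45,16,'f1'); crop('top0',278,150,25,40,18,'f2')
E
```

```text
[ 0.56809344 -0.0328217   0.017     ] [ 0.65568678 -0.01760774  0.017     ] 0.08890476094340094 9.853320553966054
[ 0.43062032 -0.07156679  0.017     ] [ 0.52806267 -0.05609144  0.017     ] 0.09866356364691943 9.02408897613845
```

View pics/f1.png

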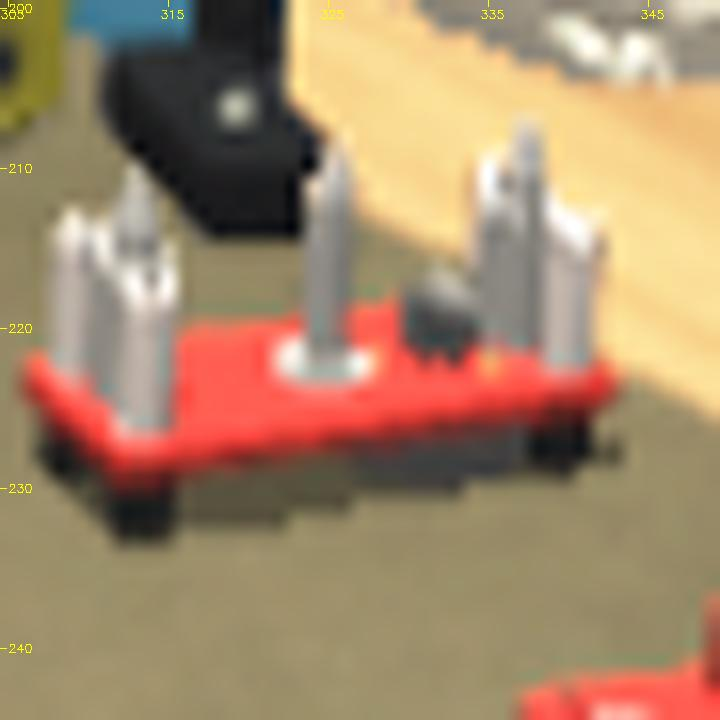

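View pics/f2.png

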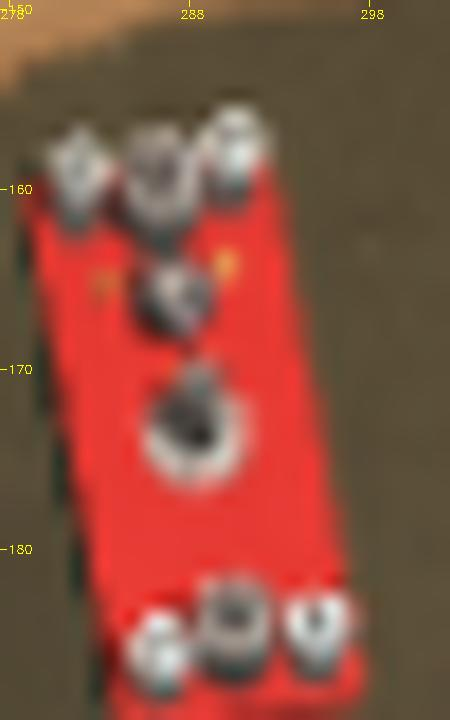

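step_arm --pt "1.5 0.5 -8" --pt "1.5 0.5 -15" --pt "1.5 0.5 -20" --pt "1.5 0.5 -23" --pt "1.5 0.5 -25" --pt "1.5 0.5 -27" --pt "1.5 0.5 -28" --pt "1.5 0.5 -28" --spin '[0.015,0.015,0.015,0.015,0.015,0.015,0.015,0.015]' --fingers '[10,10,10,10,10,10,10,10]'

```text
time_s: 26.3
eef_pos: [0.6102, -0.0042, 0.0733]
eef_rot: [-0.463, 0.534, -0.463, -0.534]
wrist_force: [-0.1, 0.2, -0.2]
opening: 0.283
```

```bash
python3 - <<'E'
from st import *
T,w=st(); print(ctrl.get_obs()['torque'])
snap('22')
crop('side22',300,180,55,50,13,'f1')
E
```

```text
[ 0.61018923 -0.00422804  0.07328103] jaw 98.09 [-0.1  0.2 -0.2] 26.3
[0.0029284  0.01892839 0.05101584]
```

View pics/f1.png

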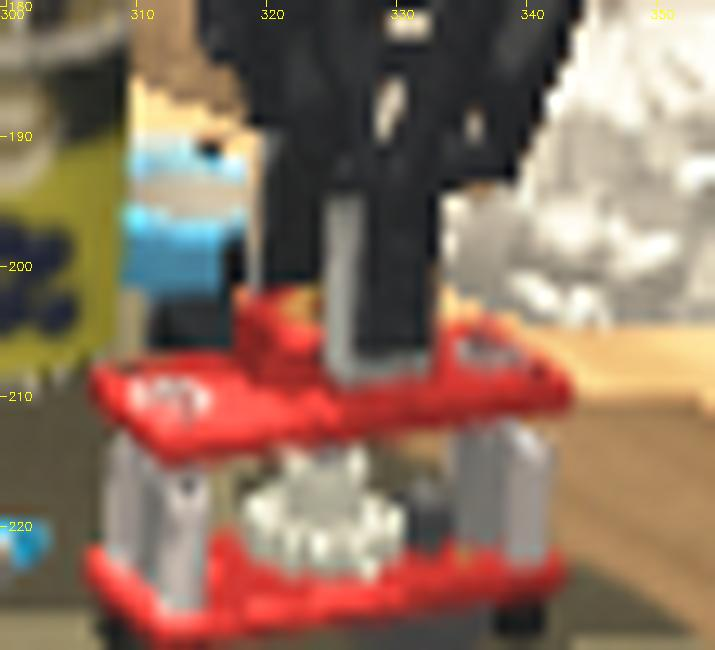

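step_arm --pt "0 0 -1.5" --pt "0 0 -3" --pt "0 0 -4.5" --pt "0 0 -5" --pt "0 0 -5" --spin '[0,0,0,0,0]' --fingers '[10,10,10,10,10]'

```text
time_s: 26.9
eef_pos: [0.6101, -0.0042, 0.0681]
eef_rot: [0.463, -0.534, 0.464, 0.534]
wrist_force: [0.4, -0.5, 0.3]
opening: 0.281
```

```bash
python3 - <<'E'
from st import *
T,w=st(); print(ctrl.get_obs()['torque'])
snap('23')
crop('side23',300,180,55,50,13,'f1')
E
```

```text
[ 0.61010512 -0.00424356  0.06814687] jaw 98.09 [ 0.4 -0.5  0.3] 26.9
[0.01973849 0.00933233 0.08624888]
```

View pics/f1.png

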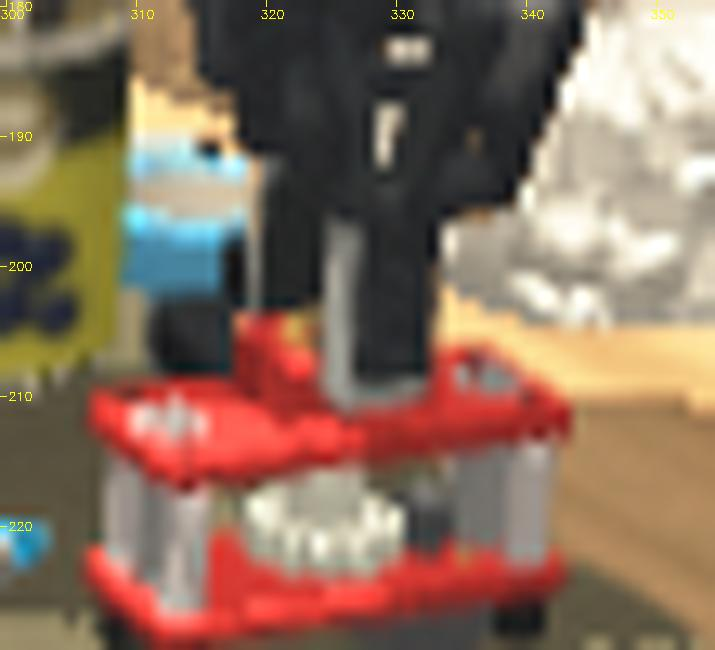

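Dowel tips now stand in both holes, with no side force. I'll press down to the shoulder.

step_arm --pt "0 0 -1" --pt "0 0 -2" --pt "0 0 -3" --pt "0 0 -4" --pt "0 0 -4.5" --pt "0 0 -4.5" --spin '[0,0,0,0,0,0]' --fingers '[10,10,10,10,10,10]'

```text
time_s: 27.6
eef_pos: [0.6102, -0.0042, 0.0651]
eef_rot: [0.463, -0.534, 0.464, 0.534]
wrist_force: [-4.9, -0.1, 10.1]
opening: 0.283
```

step_arm --pt "0 0 1" --pt "0 0 1" --pt "0 0 1" --pt "0 0 1" --pt "0 0 1" --pt "0 0 10" --pt "0 0 30" --pt "0 0 65" --pt "0 0 110" --pt "0 0 150" --spin '[0,0,0,0,0,0,0,0,0,0]' --fingers '[10,45,55,55,55,55,55,55,55,55]'

```text
time_s: 28.6
eef_pos: [0.6102, -0.0042, 0.2163]
eef_rot: [-0.464, 0.534, -0.463, -0.534]
wrist_force: [1.2, -0.2, 0.4]
opening: 0.548
```

step_arm --pt "-50 0 20" --pt "-100 20 30" --pt "-140 60 30" --pt "-180 105 30" --pt "-210 150 30" --pt "-240 200 30" --pt "-270 245 30" --pt "-300 290 30" --pt "-300 290 30" --pt "-300 290 30" --spin '[0,0,0,0,0,0,0,0,0,0]' --fingers '[55,55,55,55,55,55,55,55,55,55]'

```text
time_s: 29.6
eef_pos: [0.3069, 0.2894, 0.2446]
eef_rot: [0.462, -0.535, 0.461, 0.536]
wrist_force: [-0.6, -0.4, -0.2]
opening: 0.552
```

```bash
python3 - <<'E'
from st import *
T,w=st()
snap('24')
crop('side24',245,190,110,65,7,'f1')
crop('top24',270,145,70,100,6,'f2')
E
```

```text
[0.30687792 0.28939836 0.24462596] jaw 98.49 [-0.6 -0.4 -0.2] 29.6
```

View pics/f1.png

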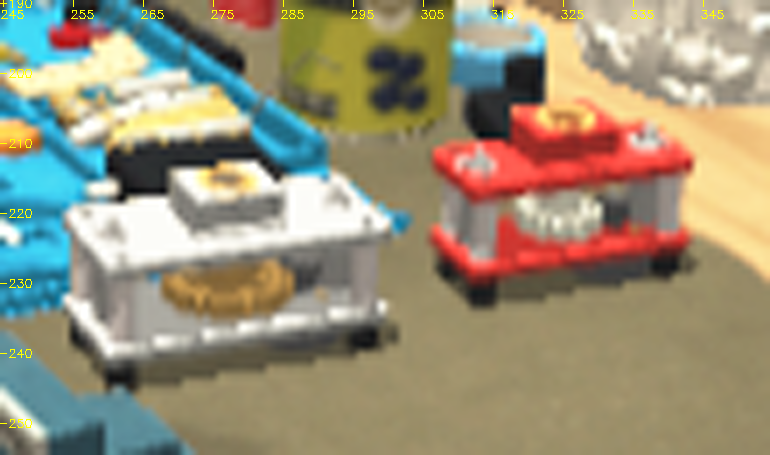

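View pics/f2.png

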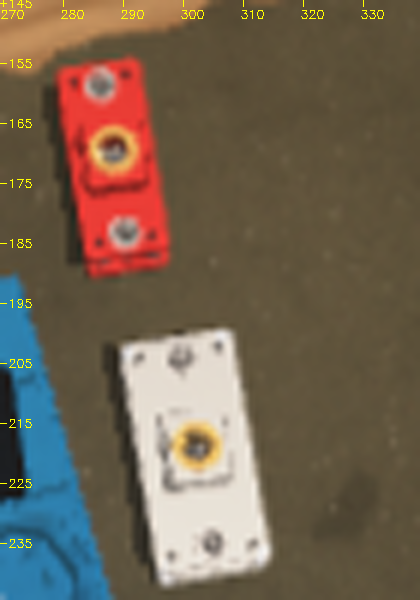

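View pics/top24.png

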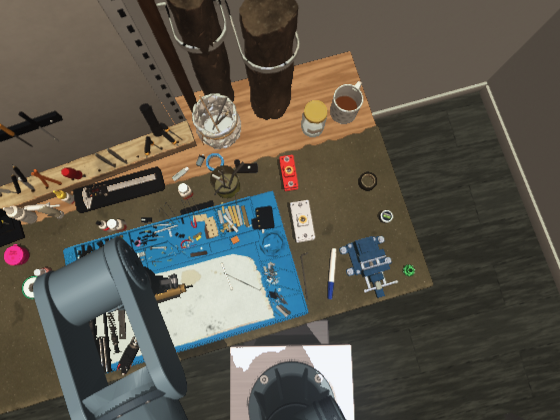

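```bash
python3 - <<'E'
from bench import hand_in, ctrl
print(ctrl.get_obs()['time_s'], hand_in())
E
```

```text
the job is handed in; nothing more can be done
29.7 None
```

Both drives are finished and the job is handed in at 29.7 s of the 115 s allowed.

- **Gears:** I put the brass gear on the silver drive's shaft and then the white nylon gear on the red drive's shaft. Each went hub up onto its collar. In the side view both lay flat before I covered them.
- **Covers:** I then fitted the silver cover and after it the red one. Each stopped at about its expected seated height, with an upward push of about 25 N on the silver and 10 N on the red. The silver cover met a 6 N sideways push on the dowels on the way down. I moved it about 2.5 mm sideways before it seated.
- **Last pictures:** Dowel tips show in all four holes, at about (299,205) and (304,235) px on the silver cover and (285,158) and (290,183) px on the red one in the top view. In the side view the gap between cover and base plate looks even at both ends.
- **Bystanders:** The white bottle at (185,190) px, the navy jar at (386,216) px and the green look-alike gear at (409,270) px are where they started.

The two cameras disagreed by a few mm and 2 to 4 degrees on where the drives stood and how they were turned. I settled that by contact force while lowering the covers. The opening I read on the gear hubs was also slightly less than their width. No check failed at the end.

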